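# Prove a toggle clamp on a screw jack in its nest

### The arm

A 6-joint arm with a two-finger parallel gripper is mounted at the origin on the work surface. World frame = base frame: x ahead of the robot, y to its left, z up, the work surface at z = 0. Lengths are in mm, angles in rad, forces in N, time in s.
With the tool pointing down it reaches from about 275 to 1000 mm from the base axis. Payload 8.4 kg.
Tool frame: the origin (TCP) lies at the centre of the arm's flange, where the gripper is bolted on; the fingertips stand 173 mm ahead of it and the grasp point (between the pads) lies 155 mm ahead of it (r.nose_length is the distance from the TCP to the fingertips, in mm); z points along the fingers, y is the direction in which the jaws open and shut (so a half turn about z gives the same grasp; the last joint's range is limited). The gripper opens to 85 mm and grips with 20 to 120 N. Pads are 22 mm wide; open, the fingers measure 114 mm over their backs; the gripper's body (76 mm by 85 mm) begins 54 mm behind the grasp point. The pads swing forward as they close: fully open they stand 13 mm farther back than shut.
Start: joints at [-1.116, 0.353, 1.633, -0, 1.155, -0.002], TCP at [275.674, -560.922, 404.681] pointing down, gripper open.
Joint ranges: [-2.63, 2.63], [-0.92, 2.1], [0.06, 2.66], [-1.3, 4.44], [0, 2.69], [-3.02, 3.02]. Speed limits (rad/s): [2.22, 2.22, 2.79, 3.14, 3.14, 3.14].

### API

Orientations are given as [roll, pitch, yaw] about the fixed x, y, z axes, in that order (R = Rz(yaw) Ry(pitch) Rx(roll)).
In Python, from rig import r, grab_frame, workorder gives the robot as it stands.
- The arm moves only by the tool carry_out, never from a script. Its argument "steps" is a list that holds one entry, the list of rows, each a list of 5 numbers: the opening in per cent of the stroke, from 0 (shut) to 100 (fully open), then the shift along the tool's x, y, z in m, then the turn about the tool's z in degrees. In form: [[[jaw, x, y, z, spin], ...]]. A call has 1 to 8 rows; each row is the pose to reach, as a shift and turn from the pose measured when the call began, along the tool's axes at that moment; what a row does not reach only later rows make up. A row lasts 1/10 s, in which the tool goes at most 50 mm and 8.59 degrees, less where a joint would pass 70% of its speed; a pose out of reach is approached as far as the arm can. A call with a gripper value outside its range is refused whole. The fingers move at their own pace and stop on an object; "squeeze" is the grip in N (left out, the last holds). Time passes only in rows, so rows that repeat a pose let the fingers close. It gives the time, the measured TCP pose, the force and the opening at its end, in the units of the state.
- r.sense(): the state, without advancing time (a new reading comes with each control period).
- grab_frame(name): name is "side" or "top"; returns a dict with "image" (384x512x3 uint8, red, green, blue), "intrinsics" (3x3 intrinsics, pixels), "eye" and "rotation" of the camera in the world. Camera axes: x right, y up, looking along -z (the intrinsics and any distortion apply to the point x, -y, -z); pixel columns grow to the right and rows downward; lengths in mm; the calibration is good to about 2 mm. A picture is of the moment at which its call begins. There is no depth.
- workorder.sign_off(): hands the job in, once; it reports no verdict.
The state is a dict: "clock": time; "qpos": joint angles; "qvel": joint speeds; "joint_efforts": joint torques, N m; "eef_pos": TCP position; "tcp_rot": TCP orientation; "contact_force": force on the tool from outside, world axes, zero at the start; "wrist_torque": the same for the moment, N m; "opening": opening from 0.0 (shut) to 1.0 (fully open).
Only numpy, scipy, OpenCV 4.12 (cv2) and the standard library are available. Lean on these libraries where they do the work, as an engineer would, in place of code of your own. Each camera call takes 0.05 s, during which the arm holds its last target.

### The job

Gently push the screw jack, by its foot, fully home against the two brass side stops and the brass end stop of its nest, then swing the toggle clamp by its red ball knob over centre until it locks on the jack's foot, and let go so that it is seen to hold by itself. Then take the handle again and swing it back fully open, let go, and leave the jack standing home in the nest. Leave the other things on the bench alone.

Things in the scene. Friction and masses are not known exactly. Their poses are not given: they have to be found in the camera images.
- fixture: The nest: dark steel plate 145 x 340 mm, top 12 mm above the bench, fixed, with a steel toggle clamp and three rigid brass stops, 15 mm high above the plate. Origin: on the bench, under the clamp. x points from the robot's side across to the two side stops, y along the plate from clamp to jack, z up. The plate spans x -82 to +62, y -145 to +195 mm.
- nest_home (a point): Where point jack_foot lies when the jack is home: x 0, y +108, z +21 mm in the fixture's frame, same axes. From here the two side stops' faces are at x = +36 mm (22 mm wide, at y = -38 and +38 mm), the end stop's face (34 mm wide, in front of the clamp) at y = -60 mm. So the jack is pushed home along +x and along -y.
- jack_foot (a point): Centre of the jack's rectangular foot, 72 mm (x) by 120 mm (y), 18 mm thick; half-way up it, 9 mm above the plate. Axes are the foot's; home, they match nest_home's. At the start it lies 12 to 28 mm short of home in x and 10 to 28 mm off in y, turned by up to 0.12 rad.
- jack: Silvery cast-steel screw jack, 0.6 to 0.95 kg, loose, slides on the plate; origin under the foot's centre. Round body (54 mm wide at the root, 38 mm above) on the foot at y = +25 mm; 36 mm cap, top at z = 85 mm. A crank with a black knob on the +x side, at z = 42 mm, reaches x = +76 mm above the side stops. Fingers must not push it with over 60 N, nor tip it.
- clamp_handle (a joint): Handle angle, rad: 0 fully open, 1.38 dead centre, 1.50 locked on its stop. It turns about nest_home's x axis through clamp_pivot and points (1.70 - value) rad above level -y: upright when open, down towards -y when locked, as the arm comes down on the foot. Resists with about 7 N at the knob near dead centre, then snaps home and stays; elsewhere it stays where left (1 N friction).
- clamp_pivot (a point): The handle's pivot axis at mid-width of the steel clamp, 62 mm above the bench; at x = 0, y = -123 mm, z = +41 mm from nest_home. Fixed.
- clamp_grip (a point): Centre of the red ball knob, 32 mm in diameter, at the end of the clamp's handle (13 mm steel rod), 128 mm from the pivot. About 189 mm above the bench when open, 87 mm when locked. Can be pushed, or pinched from above along nest_home's x and turns between the fingers as the handle swings. Its axes turn with the handle.
- clamp_pad: Black rubber pad, 20 mm diameter, sprung, at the end of the clamp arm. Open, the arm stands upright next to the handle on its +y side, its tip about 120 mm above the bench, the pad pointing to +y; closed, the pad presses with about 24 N on the jack's foot, 33 mm from nest_home towards -y, beside the jack's round body.
- cube_mid (a point): Green anodized modular fixture cube, 60 mm, loose; its centre. Leave alone.
- plunger_mid (a point): Stainless toggle plunger on a 100 x 45 mm base, 120 mm long, 82 mm high, loose; point 30 mm above the bench at its middle. Leave alone.
- washers_mid (a point): Stack of bronze thrust washers, 68 mm in diameter, 36 mm high, loose as one piece; its centre. Leave alone.
- pusher_mid (a point): Grey rubber-tipped pusher, 130 mm long, 32 mm wide, 28 mm high, loose; its middle, 14 mm above the bench. Leave alone.
Things that resemble listed ones, but are neither listed nor needed, are in the scene too. What is shaped like the jack but blue or green is not meant.

How it is judged:
By the outcome, as a careful person would: the job done as asked, in the order asked, and still so for the second after the job is handed in, with the robot touching nothing.
It also fails if it takes over 72 s, if anything falls off the work surface, if the arm or the gripper's body presses on something with over 40 N, if the wrist force passes 120 N, or if a joint passes its speed limit or range.

## Working session

There is one attempt and no reset: what is moved stays moved. The work goes in short steps, Python scripts to look and compute and a tool call to move; the robot and the scene stay as the last step left them, time stands still between calls to the robot, and variables do not carry over. Pictures are saved under pics/ and viewed, and the job is handed in when it is done.

Besides the shell and the picture viewer there is one more tool, called after ">>>" by a JSON object that holds its "api" and its "payload". carry_out: Moves the arm, as the interface text tells. Its arguments: {"type":"object","properties":{"steps":{"type":"array","items":{"type":"array","items":{"type":"array","items":{"type":"number"}}}},"squeeze":{"type":"number"}},"required":["steps"]}

```bash
ls -la; mkdir -p pics; cat > snap.py <<'E'
E
python3 - <<'E'
from rig import r, grab_frame, workorder
import cv2,numpy as np,json
print(r.sense())
for n in("side","top"):
    f=grab_frame(n); cv2.imwrite(f"pics/{n}0.png",f["image"][:,:,::-1])
    print(n,f.keys(),f["intrinsics"],f["eye"],f["rotation"],{k:v for k,v in f.items() if k not in("image","intrinsics","eye","rotation")})
E
```

```text
total 12
drwxr-xr-x  3 agent agent 4096 Dec  7 16:28 .
drwxr-xr-x 23 root  root  4096 Dec  7 16:28 ..
drwxr-xr-x  2 agent agent 4096 Dec  7 16:28 pics
{'clock': 0.0, 'qpos': array([-1.11641504e+00,  3.53658252e-01,  1.63413038e+00, -3.07668923e-05,
        1.15521225e+00, -2.42530405e-03]), 'qvel': array([-1.56523609e-03,  2.75611568e-05,  8.81627906e-04,  1.30892213e-03,
        5.77451173e-04, -1.45510743e-04]), 'joint_efforts': array([-2.69937838e-03, -6.05255771e+01, -3.42070627e+01, -2.03655336e-04,
        9.30844748e-03, -2.30453634e-05]), 'eef_pos': array([ 275.55629558, -560.71429079,  403.95681276]), 'tcp_rot': array([-3.14018436e+00,  2.47150480e-05,  4.56819045e-01]), 'contact_force': array([-0.42477295,  0.00579573, -0.06075132]), 'wrist_torque': array([ 0.03157998, -0.02969729, -0.01068909]), 'opening': 0.996880579715479}
side dict_keys(['image', 'intrinsics', 'eye', 'rotation']) [[409.42791657   0.         265.02928189]
 [  0.         409.42791657 197.31137291]
 [  0.           0.           1.        ]] [281.85138882 606.91371729 902.03902068] [ 0.7075544  -0.00436265 -2.70926566] {}
top dict_keys(['image', 'intrinsics', 'eye', 'rotation']) [[460.03843484   0.         252.13054837]
 [  0.         460.03843484 189.18578647]
 [  0.           0.           1.        ]] [ 459.81894215   23.26376141 1403.69725951] [ 0.08234033 -0.02657481 -1.55125662] {}
```

```bash
python3 - <<'E'
import cv2
for n in("side","top"):
    i=cv2.imread(f"pics/{n}0.png"); cv2.imwrite(f"pics/{n}0b.png",cv2.resize(i,(800,600),interpolation=cv2.INTER_CUBIC))
E
```

```text
(no output)
```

View pics/side0b.png

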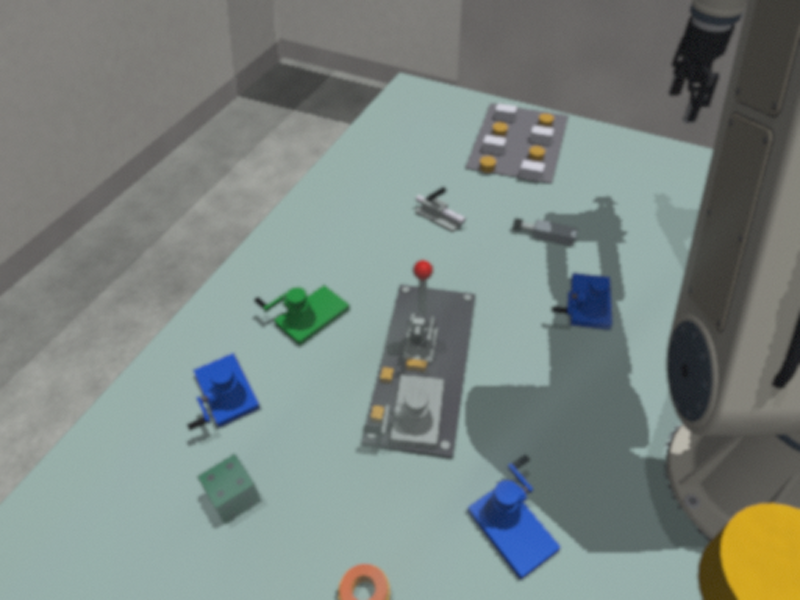

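View pics/top0b.png

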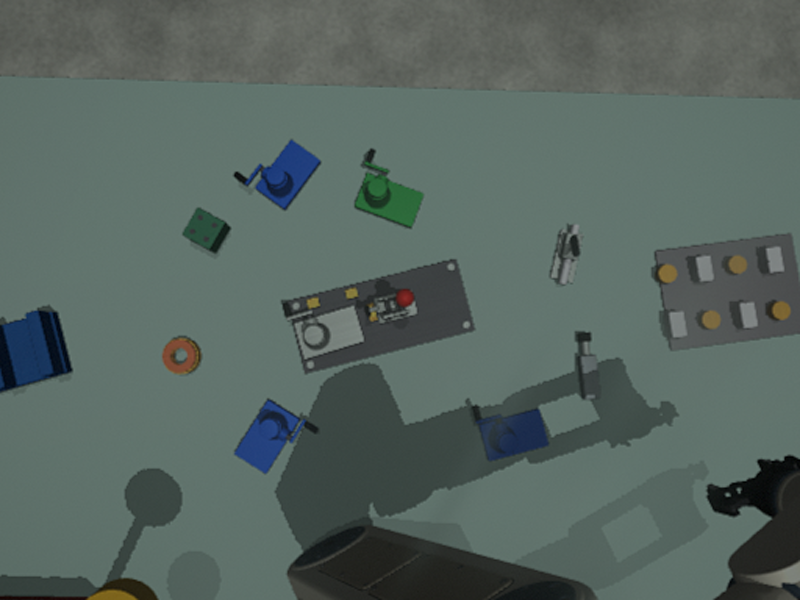

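```bash
cat > h.py <<'E'
import numpy as np, cv2
from scipy.spatial.transform import Rotation as Ro
def cam(f):
    return f["intrinsics"],np.array(f["eye"]),Ro.from_euler('xyz',f["rotation"]).as_matrix()
def proj(f,P):
    K,e,R=cam(f); p=(np.atleast_2d(P)-e)@R; p=p*[1,-1,-1]; q=p@K.T; return q[:,:2]/q[:,2:]
def ray(f,uv):
    K,e,R=cam(f); uv=np.atleast_2d(uv).astype(float)
    d=np.c_[uv,np.ones(len(uv))]@np.linalg.inv(K).T*[1,-1,-1]; return e,d@R.T
def onz(f,uv,z):
    e,d=ray(f,uv); return e+d*((z-e[2])/d[:,2])[:,None]
def tri(fs,uvs):
    A=np.zeros((3,3));b=np.zeros(3)
    for f,uv in zip(fs,uvs):
        e,d=ray(f,uv);d=d[0]/np.linalg.norm(d[0]);M=np.eye(3)-np.outer(d,d);A+=M;b+=M@e
    return np.linalg.solve(A,b)
def crop(f,x0,y0,w,h,s,name):
    i=f["image"][y0:y0+h,x0:x0+w,::-1]; cv2.imwrite(name,cv2.resize(i,None,fx=s,fy=s,interpolation=cv2.INTER_CUBIC))
E
python3 - <<'E'
from rig import r, grab_frame
from h import *
import pickle
t=grab_frame("top");s=grab_frame("side");pickle.dump((t,s),open("f0.pkl","wb"))
crop(t,170,155,145,95,5.5,"pics/tc.png"); crop(s,215,155,110,145,4,"pics/sc.png")
for f in(t,s):
    hsv=cv2.cvtColor(f["image"],cv2.COLOR_RGB2HSV)
    m=((hsv[...,0]<6)|(hsv[...,0]>174))&(hsv[...,1]>150)&(hsv[...,2]>60)
    n,l,st,c=cv2.connectedComponentsWithStats(m.astype(np.uint8))
    print([(st[i,4],c[i].round(1)) for i in range(1,n) if st[i,4]>15])
E
```

```text
[(np.int32(89), array([258.6, 190.1]))]
[(np.int32(72), array([270.4, 171.8]))]
```

View pics/tc.png

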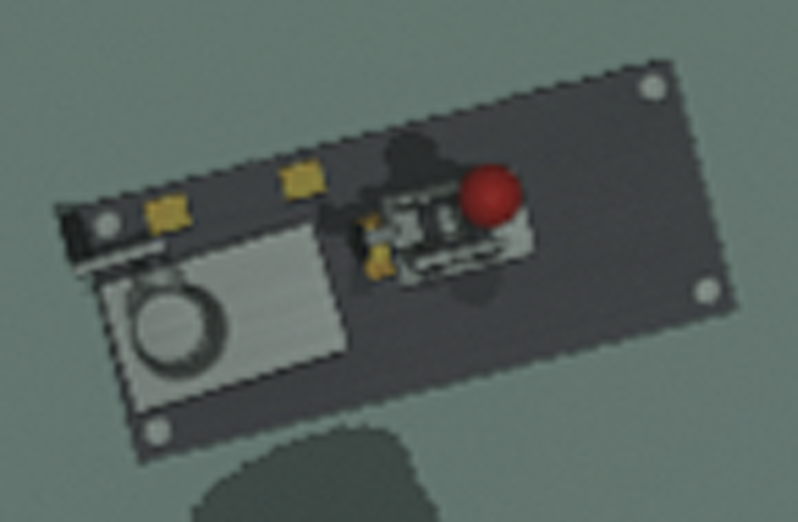

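View pics/sc.png

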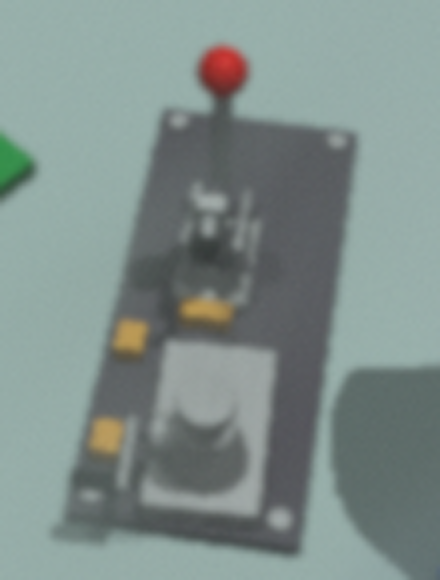

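```bash
cat >> h.py <<'E'
def rigid(F,W):
    F=np.array(F,float)[:,:2];W=np.array(W)[:,:2];fc,wc=F.mean(0),W.mean(0);a,b=F-fc,W-wc
    y=np.arctan2((a[:,0]*b[:,1]-a[:,1]*b[:,0]).sum(),(a*b).sum())
    R=np.array([[np.cos(y),-np.sin(y)],[np.sin(y),np.cos(y)]]);t=wc-R@fc
    return y,t,np.abs(F@R.T+t-W).max(0)
E
python3 - <<'E'
from h import *
import pickle
t,s=pickle.load(open("f0.pkl","rb"))
P=[(62,195),(62,-145),(-82,-145),(-82,195)]
ct=np.array([(58,205),(670,62),(735,310),(140,462)])/5.5+[170,155]-.5+.5/5.5
cs=np.array([(68,514),(163,108),(356,133),(298,552)])/4+[215,155]-.5+.125
for n,f,c in(("t",t,ct),("s",s,cs)): print(n,rigid(P,onz(f,c,12)))
J=[(36,60),(36,-60),(-36,-60),(-36,60)]
jt=np.array([(97,283),(315,222),(348,350),(135,413)])/5.5+[170,155]-.5+.5/5.5
js=np.array([(163,338),(276,350),(262,515),(140,503)])/4+[215,155]-.5+.125
print(rigid(J,onz(t,jt,30)))
print(rigid([J[1],J[2],J[3],J[0]],onz(s,js,30)))
k=tri((t,s),([258.6,190.1],[270.4,171.8]));print("knob",k)
y,T,_=rigid(P,onz(t,ct,12)); R=np.array([[np.cos(y),-np.sin(y)],[np.sin(y),np.cos(y)]])
print("knob in fix",R.T@(k[:2]-T))
# brass stops top z=27 via mask
for f in(t,s):
    hsv=cv2.cvtColor(f["image"],cv2.COLOR_RGB2HSV)
    m=(hsv[...,0]>10)&(hsv[...,0]<30)&(hsv[...,1]>110); m[:150]=0
    n,l,st,c=cv2.connectedComponentsWithStats(m.astype(np.uint8))
    for i in range(1,n):
        if st[i,4]>15:
            w=onz(f,c[i],27)[0,:2]; print(st[i,4],c[i].round(1),w.round(1),(R.T@(w-T)).round(1))
E
```

```text
t (np.float64(0.2675368722697047), array([553.1588743 ,  -5.23145027]), array([1.75479715, 6.76852462]))
s (np.float64(0.27094870768551155), array([550.02282377,  -5.72870748]), array([1.59421878, 1.84877153]))
(np.float64(0.2996161727894451), array([502.48130473, 112.17986627]), array([0.68312871, 1.29269169]))
(np.float64(0.3283485727520298), array([499.73016061, 112.61225514]), array([0.88105564, 1.00394744]))
knob [557.1136072  -24.61788832 191.70890083]
knob in fix [ -1.3108924  -19.74222514]
90 [471.7 168.9] [ 650.9 -680.5] [ -84.2 -677.1]
109 [426.5 174.7] [ 629.8 -540.8] [ -67.7 -536.8]
42 [224.5 187.2] [578.3  72.1] [44.7 67.9]
44 [199.8 193.5] [557.9 145.2] [ 44.4 143.8]
112 [499.3 198.3] [ 562.8 -763.9] [-191.2 -734.2]
92 [454.8 204.1] [ 542.3 -626.3] [-174.7 -596.1]
23 [238.5 202.3] [534.  29.] [-9.4 38.1]
97 [120.2 227.8] [451.1 377.2] [  2.6 395.8]
26 [110.7 227.5] [451.3 405.3] [ 10.3 422.8]
418 [ 78.7 378.1] [ 18.1 477.4] [-388.5  606.9]
44 [265.7 232.3] [539.9  34.7] [-2.3 42. ]
42 [247.3 239. ] [574.1  73.9] [41.1 70.8]
31 [241.4 263.4] [554.9 145.4] [ 41.5 144.8]
3428 [482.8 355.4] [-11.  131.1] [-508.   280.6]
26 [227.5 371.8] [463.8 388. ] [ 17.8 402.9]
```

```bash
python3 - <<'E'
from h import *
import pickle
t,s=pickle.load(open("f0.pkl","rb"))
P=[(62,195),(62,-145),(-82,-145),(-82,195)]
ct=np.array([(58,205),(670,62),(735,310),(140,462)])/5.5+[170,155]-.5+.5/5.5
cs=np.array([(68,514),(163,108),(356,133),(298,552)])/4+[215,155]-.5+.125
for f,c in((t,ct),(s,cs)):
    w=onz(f,c,12);print(w.round(1)); print([round(np.linalg.norm(w[i]-w[(i+1)%4]),1) for i in range(4)])
# cross project
k=tri((t,s),([258.6,190.1],[270.4,171.8])); print(proj(t,k),proj(s,k))
print(proj(s,onz(t,ct,12)),cs)
# ball symmetrical circle
for f in(t,s):
    hsv=cv2.cvtColor(f["image"],cv2.COLOR_RGB2HSV)
    m=((hsv[...,0]<8)|(hsv[...,0]>172))&(hsv[...,1]>100)
    n,l,st,c=cv2.connectedComponentsWithStats(m.astype(np.uint8)); print([(st[i],c[i]) for i in range(1,n) if st[i,4]>30])
E
```

```text
[[ 562.6  206.    12. ]
 [ 649.5 -130.1   12. ]
 [ 512.5 -167.8   12. ]
 [ 423.   156.9   12. ]]
[np.float64(347.2), np.float64(142.1), np.float64(336.8), np.float64(147.9)]
[[ 556.   196.9   12. ]
 [ 648.7 -129.3   12. ]
 [ 510.3 -166.4   12. ]
 [ 419.8  161.5   12. ]]
[np.float64(339.1), np.float64(143.3), np.float64(340.2), np.float64(140.7)]
[[258.76679042 190.60073472]] [[269.82484758 171.73586359]]
[[227.45173856 285.15341554]
 [255.25573595 181.34713801]
 [303.08939004 187.32089628]
 [288.62249012 290.50239935]] [[231.625 283.125]
 [255.375 181.625]
 [303.625 187.875]
 [289.125 292.625]]
[(array([253, 185,  12,  11, 103], dtype=int32), array([258.58252427, 189.94174757])), (array([  0, 382,  56,   2, 108], dtype=int32), array([ 27.41666667, 382.48148148]))]
[(array([265, 167,  11,  12,  97], dtype=int32), array([270.1443299 , 172.02061856]))]
```

```bash
cat >> h.py <<'E'
YAW=0.271; O=np.array([552.8,-6.7]); RF=np.array([[np.cos(YAW),-np.sin(YAW)],[np.sin(YAW),np.cos(YAW)]])
def fix2w(x,y): return RF@[x,y]+O
def w2fix(p): return RF.T@(np.array(p)[:2]-O)
def go(st,fx,fy,z,yaw):
    """shift in tool axes (m) & spin (deg) from state st to TCP at fixture (fx,fy), world z, yaw"""
    R=Ro.from_euler('xyz',st["tcp_rot"]).as_matrix()
    d=np.r_[fix2w(fx,fy),z]-st["eef_pos"]; s=-np.degrees((yaw-st["tcp_rot"][2]+np.pi)%(2*np.pi)-np.pi)
    return (R.T@d/1000).round(4), round(s,2), round(np.linalg.norm(d),1)
def show(st):
    print("t %.2f fix %s z %.1f rot %s F(world) %s Ffix %s open %.3f q %s"%(st["clock"],w2fix(st["eef_pos"]).round(1),st["eef_pos"][2],st["tcp_rot"].round(3),st["contact_force"].round(1),(RF.T@st["contact_force"][:2]).round(1),st["opening"],st["qpos"].round(2)))
E
python3 - <<'E'
from rig import r
from h import *
import pickle
t,s=pickle.load(open("f0.pkl","rb"))
st=r.sense();show(st);print(r.nose_length)
for u in [(270,435),(515,435),(310,430),(181,355),(585,365),(206,230),(378,190)]:
    print(u,w2fix(onz(t,np.array(u)*.64,20)[0]).round(0),onz(t,np.array(u)*.64,20)[0].round(0))
print(go(st,-136,126,404,1.842),fix2w(-136,126))
E
```

```text
t 0.20 fix [-415.4 -459.7] z 404.2 rot [-3.141 -0.     0.457] F(world) [ 0.9 -0.6  0. ] Ffix [ 0.7 -0.8] open 0.998 q [-1.12  0.35  1.63  0.    1.16 -0.  ]
173.4
(270, 435) [-179.  283.] [305. 218.  20.]
(515, 435) [-296. -168.] [ 313. -248.   20.]
(310, 430) [-189.  208.] [316. 143.  20.]
(181, 355) [ 10. 411.] [452. 392.  20.]
(585, 365) [-201. -334.] [ 448. -383.   20.]
(206, 230) [233. 310.] [694. 355.  20.]
(378, 190) [228. -32.] [781.  24.  20.]
(array([ 0.3828, -0.524 ,  0.0007]), np.float64(-79.37), np.float64(648.9)) [388.03391977  78.294934  ]
```

>>> {"api": "carry_out", "payload": {"steps": [[[100,0.02,-0.027,0,-5],[100,0.05,-0.068,0,-11],[100,0.08,-0.11,0,-17],[100,0.11,-0.15,0,-23],[100,0.14,-0.191,0,-29],[100,0.17,-0.232,0,-35],[100,0.2,-0.273,0,-41],[100,0.23,-0.314,0,-47]]]}}

```text
clock: 1.0
eef_pos: [342.3, -181.3, 404.6]
tcp_rot: [3.142, -0.001, 1.281]
contact_force: [1.2, 0.4, 0.4]
opening: 0.997
```

```bash
python3 - <<'E'
from rig import r
from h import *
st=r.sense();show(st);print(go(st,-136,126,404,1.842))
E
```

```text
t 1.00 fix [-249.6 -111.9] z 404.6 rot [ 3.142e+00 -1.000e-03  1.281e+00] F(world) [1.2 0.4 0.4] Ffix [1.2 0.1] open 0.997 q [-0.49 -0.03  2.1   0.    1.07 -0.2 ]
(array([ 0.2618, -0.0304,  0.0008]), np.float64(-32.16), np.float64(263.6))
```

>>> {"api": "carry_out", "payload": {"steps": [[[100,0.04,-0.005,0,-6],[100,0.08,-0.01,0,-12],[100,0.125,-0.015,0.02,-18],[100,0.17,-0.02,0.05,-24],[100,0.215,-0.025,0.09,-30],[100,0.262,-0.03,0.135,-32],[100,0.262,-0.03,0.18,-32],[100,0.262,-0.03,0.2,-32.2]]]}}

```text
clock: 1.8
eef_pos: [388.5, 80.2, 203.1]
tcp_rot: [3.14, -0.001, 1.845]
contact_force: [0.6, 0.3, 0.0]
opening: 0.999
```

```bash
python3 - <<'E'
from rig import r, grab_frame
from h import *
s=grab_frame("side");t=grab_frame("top")
st=r.sense();show(st);print(go(st,-136,126,190,1.842))
crop(s,215,155,200,150,4,"pics/s1.png");crop(t,120,140,190,140,4.2,"pics/t1.png")
E
```

```text
t 1.90 fix [-137.2  127. ] z 201.1 rot [-3.133e+00 -1.000e-03  1.845e+00] F(world) [-0.3  0.1  1.6] Ffix [-0.3  0.2] open 1.003 q [ 0.2   0.35  2.26  0.    0.54 -0.08]
(array([-0.001 ,  0.0013,  0.0111]), np.float64(0.15), np.float64(11.2))
```

View pics/s1.png

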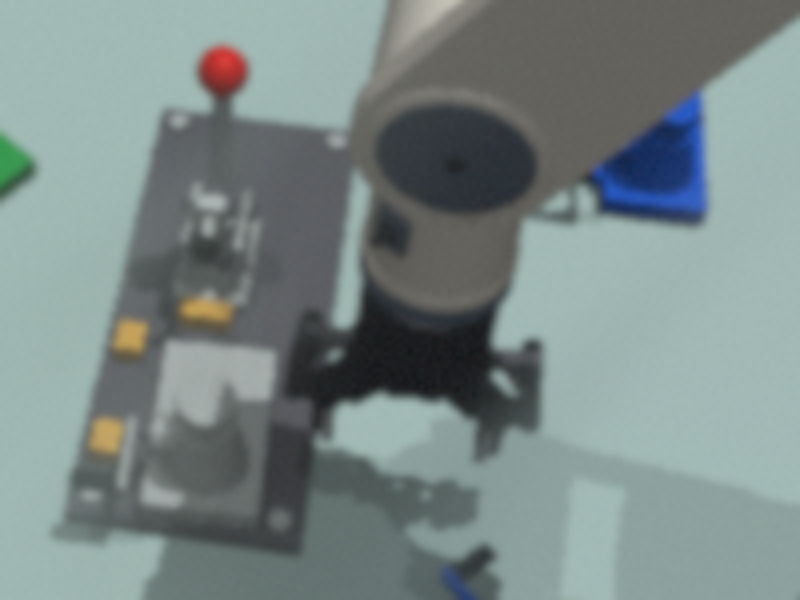

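View pics/t1.png

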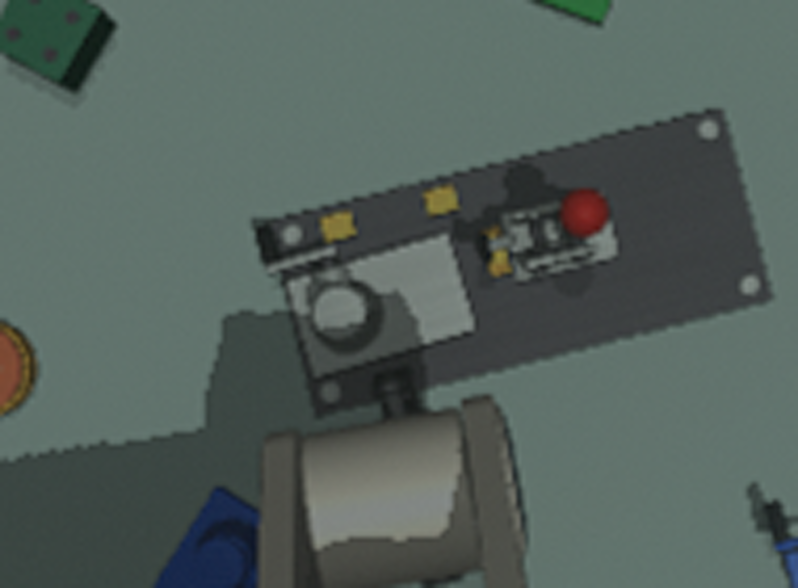

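```bash
python3 - <<'E'
from rig import r
from h import *
import pickle
t,s=pickle.load(open("f0.pkl","rb"))
for h in (155,160,165,173):
  for dx in (43,50,57,-43,-57):
    p=np.r_[fix2w(-137.2+dx,127),201-h]; print(h,dx,((proj(s,p)[0]-[215,155]+.5)*4).round(0),((proj(t,p)[0]-[120,140]+.5)*4.2).round(0))
E
```

```text
155 43 [334. 424.] [408. 412.]
155 50 [322. 423.] [406. 402.]
155 57 [311. 421.] [403. 392.]
155 -43 [476. 444.] [438. 532.]
155 -57 [499. 447.] [443. 552.]
160 43 [333. 428.] [409. 412.]
160 50 [322. 427.] [406. 402.]
160 57 [310. 425.] [404. 392.]
160 -43 [475. 449.] [439. 532.]
160 -57 [498. 452.] [443. 552.]
165 43 [333. 433.] [409. 412.]
165 50 [321. 431.] [407. 402.]
165 57 [310. 430.] [404. 392.]
165 -43 [473. 453.] [439. 531.]
165 -57 [497. 456.] [444. 551.]
173 43 [332. 440.] [410. 411.]
173 50 [320. 438.] [407. 402.]
173 57 [309. 436.] [405. 392.]
173 -43 [472. 460.] [439. 530.]
173 -57 [495. 463.] [444. 550.]
```

>>> {"api": "carry_out", "payload": {"steps": [[[100,0,0,0.006,0],[100,0,0,0.012,0],[100,0,0.003,0.012,0]]]}}

```text
clock: 2.2
eef_pos: [389.6, 79.3, 189.9]
tcp_rot: [-3.135, -0.001, 1.844]
contact_force: [0.0, -0.5, 0.8]
opening: 1.003
```

```bash
python3 - <<'E'
from rig import r, grab_frame
from h import *
s=grab_frame("side")
st=r.sense();show(st);print(go(st,-136,126,190,1.842))
crop(s,260,215,100,75,8,"pics/s2.png")
for h in (155,160,165,173):
    for (dx,dy) in ((43,11),(57,11),(43,-11),(57,-11)):
        p=np.r_[fix2w(*(w2fix(st["eef_pos"])+[dx,dy])),st["eef_pos"][2]-h]; print(h,dx,dy,((proj(s,p)[0]-[260,215]+.5)*8).round(0))
E
```

```text
t 2.25 fix [-133.3  126.5] z 190.2 rot [-3.136e+00 -1.000e-03  1.844e+00] F(world) [0.2 0.2 0.3] Ffix [0.3 0.2] open 0.997 q [ 0.2   0.38  2.26  0.    0.51 -0.08]
(array([-0.0005, -0.0027,  0.0002]), np.float64(0.09), np.float64(2.8))
155 43 11 [288. 415.]
155 57 11 [243. 408.]
155 43 -11 [296. 354.]
155 57 -11 [251. 347.]
160 43 11 [287. 423.]
160 57 11 [242. 417.]
160 43 -11 [295. 362.]
160 57 -11 [251. 356.]
165 43 11 [286. 432.]
165 57 11 [241. 425.]
165 43 -11 [294. 371.]
165 57 -11 [250. 364.]
173 43 11 [285. 445.]
173 57 11 [240. 439.]
173 43 -11 [293. 384.]
173 57 -11 [248. 378.]
```

View pics/s2.png

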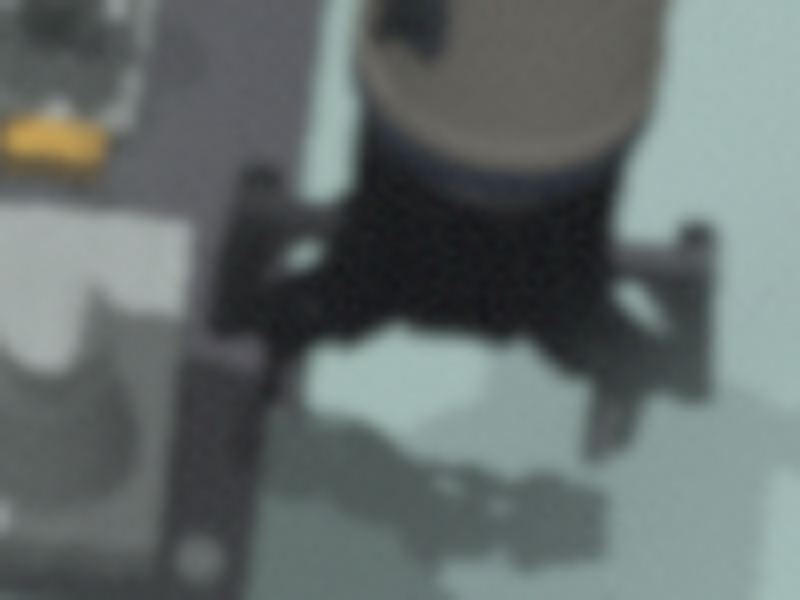

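>>> {"api": "carry_out", "payload": {"steps": [[[100,0,0,0.006,0],[100,0,0,0.012,0],[100,0,0,0.016,0],[100,0,0,0.016,0]]]}}

```text
clock: 2.65
eef_pos: [390.1, 79.4, 173.7]
tcp_rot: [-3.135, -0.001, 1.843]
contact_force: [0.0, 0.5, -0.3]
opening: 0.998
```

```bash
python3 - <<'E'
from rig import r, grab_frame
from h import *
s=grab_frame("side")
st=r.sense();show(st)
crop(s,240,215,100,75,8,"pics/s3.png")
E
```

```text
t 2.70 fix [-133.6  126.5] z 173.9 rot [-3.135e+00 -1.000e-03  1.844e+00] F(world) [ 0.5 -0.5  0.1] Ffix [ 0.3 -0.6] open 1.001 q [ 0.2   0.42  2.26  0.    0.47 -0.08]
```

View pics/s3.png

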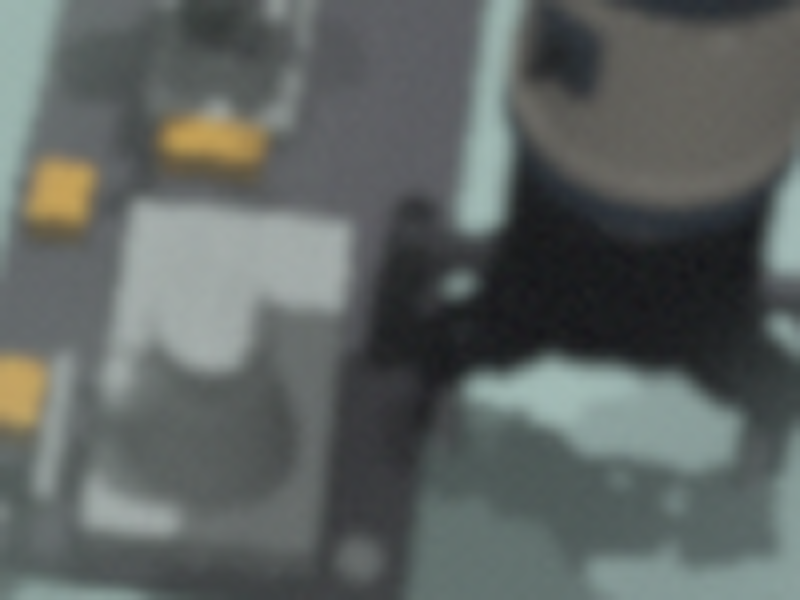

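>>> {"api": "carry_out", "payload": {"steps": [[[100,-0.002,0.01,0,0],[100,-0.004,0.02,0,0],[100,-0.004,0.027,0,0],[100,-0.004,0.03,0,0],[100,-0.004,0.033,0,0],[100,-0.004,0.036,0,0],[100,-0.004,0.039,0,0],[100,-0.004,0.041,0,0]]]}}

```text
clock: 3.5
eef_pos: [429.7, 86.4, 173.4]
tcp_rot: [-3.131, -0.001, 1.844]
contact_force: [-7.0, -1.2, 4.5]
opening: 1.002
```

```bash
python3 - <<'E'
from rig import r, grab_frame
from h import *
s=grab_frame("side");t=grab_frame("top")
st=r.sense();show(st)
crop(s,215,215,100,75,8,"pics/s4.png")
crop(t,170,155,145,95,5.5,"pics/t4.png")
E
```

```text
t 3.60 fix [-93.3 122.7] z 173.4 rot [-3.132e+00 -1.000e-03  1.844e+00] F(world) [-4.7 -2.1  2.1] Ffix [-5.2 -0.8] open 1.003 q [ 0.19  0.46  2.18  0.    0.52 -0.08]
```

View pics/s4.png

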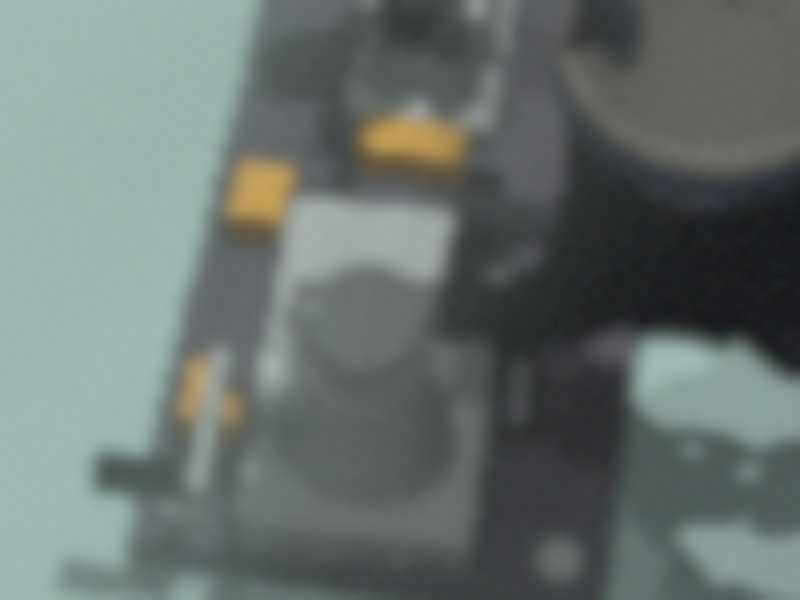

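View pics/t4.png

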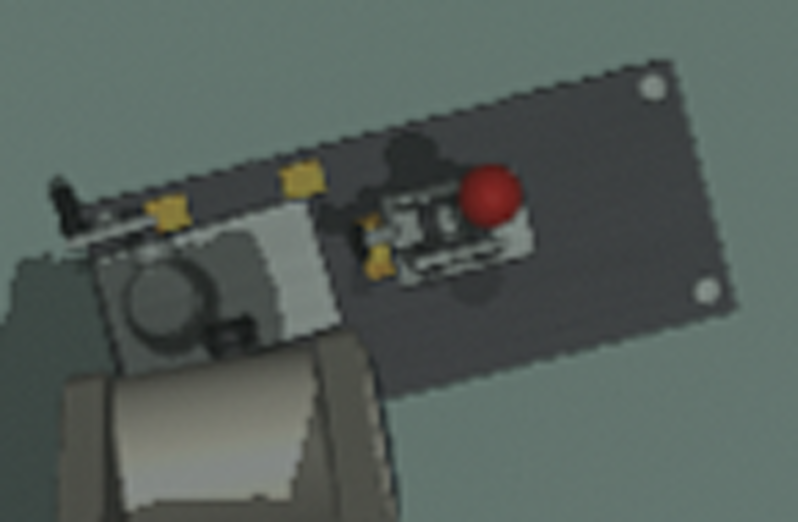

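>>> {"api": "carry_out", "payload": {"steps": [[[100,0,0.002,0,0],[100,0,0.004,0,0],[100,0,0.006,0,0]]]}}

```text
clock: 3.9
eef_pos: [432.6, 87.3, 173.0]
tcp_rot: [-3.122, -0.002, 1.844]
contact_force: [-24.6, -9.7, 33.2]
opening: 1.001
```

```bash
python3 - <<'E'
from rig import r, grab_frame
from h import *
st=r.sense();show(st)
E
```

```text
t 3.90 fix [-90.6 122.8] z 173.0 rot [-3.122e+00 -2.000e-03  1.844e+00] F(world) [-24.6  -9.7  33.2] Ffix [-26.3  -2.8] open 1.001 q [ 0.2   0.46  2.17  0.    0.53 -0.08]
```

>>> {"api": "carry_out", "payload": {"steps": [[[100,0,-0.004,0,0],[100,0,-0.012,0,0],[100,0,-0.012,0,0]]]}}

```text
clock: 4.2
eef_pos: [420.5, 84.0, 173.3]
tcp_rot: [-3.121, -0.002, 1.844]
contact_force: [-0.1, -0.1, 0.1]
opening: 0.999
```

```bash
python3 - <<'E'
from rig import r, grab_frame
from h import *
s=grab_frame("side");t=grab_frame("top")
st=r.sense();show(st)
crop(s,215,215,100,75,8,"pics/s5.png")
crop(t,170,155,100,75,8,"pics/t5.png")
E
```

```text
t 4.30 fix [-102.3  122.7] z 173.3 rot [-3.122e+00 -2.000e-03  1.844e+00] F(world) [ 0.2 -0.4  0.7] Ffix [ 0.1 -0.5] open 1.000 q [ 0.19  0.45  2.19  0.    0.52 -0.08]
```

View pics/s5.png

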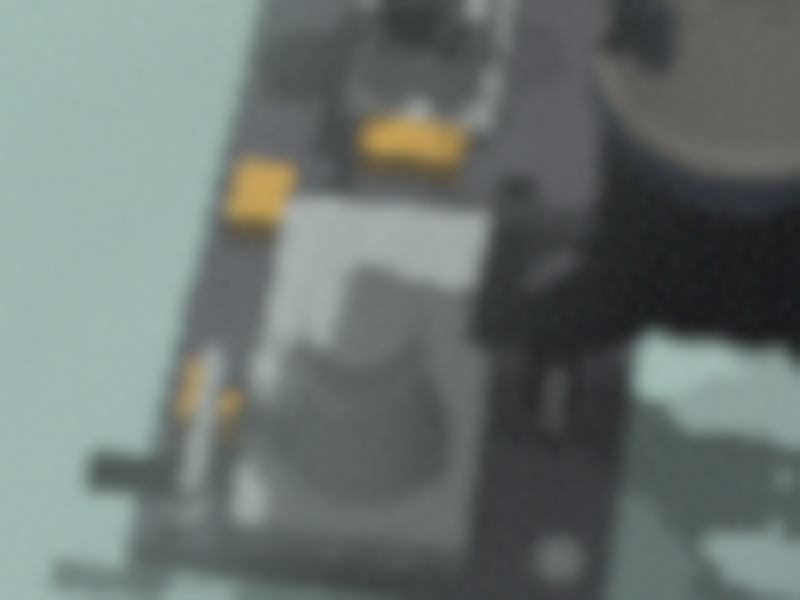

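View pics/t5.png

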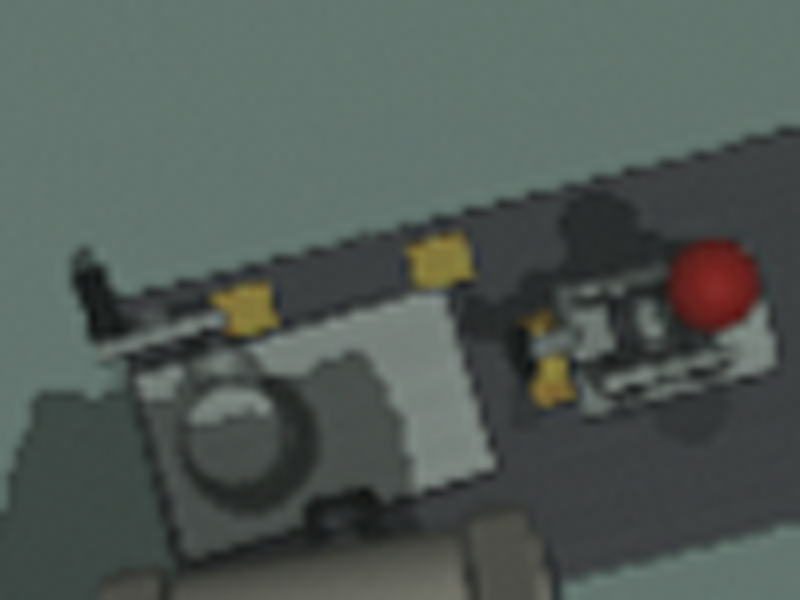

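>>> {"api": "carry_out", "payload": {"steps": [[[100,0,-0.005,-0.035,0],[100,0.01,-0.005,-0.075,6],[100,0.03,0,-0.11,14],[100,0.055,0.02,-0.11,22],[100,0.08,0.045,-0.11,30],[100,0.105,0.07,-0.11,38],[100,0.125,0.09,-0.11,46],[100,0.134,0.104,-0.11,54]]]}}

```text
clock: 5.1
eef_pos: [488.7, 243.9, 281.7]
tcp_rot: [-3.129, 0.013, 0.897]
contact_force: [-0.2, 0.3, 0.2]
opening: 0.999
```

```bash
python3 - <<'E'
from rig import r
from h import *
st=r.sense();show(st);print(go(st,2,257,280,.271))
E
```

```text
t 5.10 fix [  5.3 258.6] z 281.7 rot [-3.129  0.013  0.897] F(world) [-0.2  0.3  0.2] Ffix [-0.2  0.3] open 0.999 q [0.46 0.39 1.9  0.01 0.87 1.13]
(array([-0.0036, -0.0006,  0.0017]), np.float64(35.86), np.float64(4.0))
```

>>> {"api": "carry_out", "payload": {"steps": [[[100,-0.003,-0.001,0.0,8],[100,-0.003,-0.001,0.01,16],[100,-0.003,-0.001,0.03,24],[100,-0.003,-0.001,0.055,32],[100,-0.003,-0.001,0.08,36],[100,-0.003,-0.001,0.1,36],[100,-0.003,-0.001,0.107,36],[100,-0.003,-0.001,0.107,36]]]}}

```text
clock: 5.9
eef_pos: [484.0, 241.9, 174.0]
tcp_rot: [-3.14, 0.019, 0.269]
contact_force: [-0.5, 0.2, 0.8]
opening: 0.999
```

```bash
python3 - <<'E'
from rig import r, grab_frame
from h import *
st=r.sense();show(st);print(go(st,2,224,173,.271))
s=grab_frame("side");t=grab_frame("top")
crop(s,200,230,100,75,8,"pics/s6.png")
crop(t,130,145,140,105,5.5,"pics/t6.png")
E
```

```text
t 5.90 fix [2.000e-01 2.579e+02] z 174.0 rot [-3.14   0.019  0.269] F(world) [-0.5  0.2  0.8] Ffix [-0.5  0.3] open 0.999 q [0.46 0.56 1.95 0.01 0.65 1.75]
(array([0.0019, 0.0339, 0.0009]), np.float64(-0.13), np.float64(34.0))
```

View pics/s6.png

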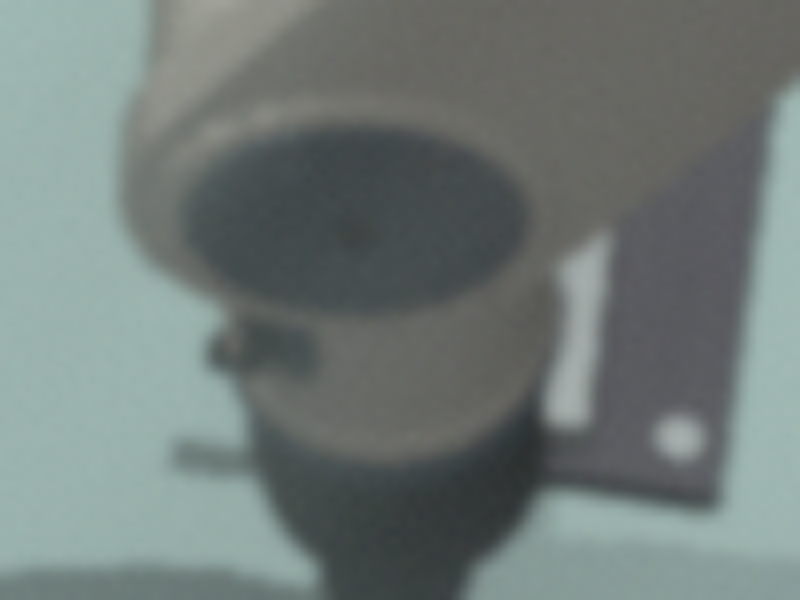

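View pics/t6.png

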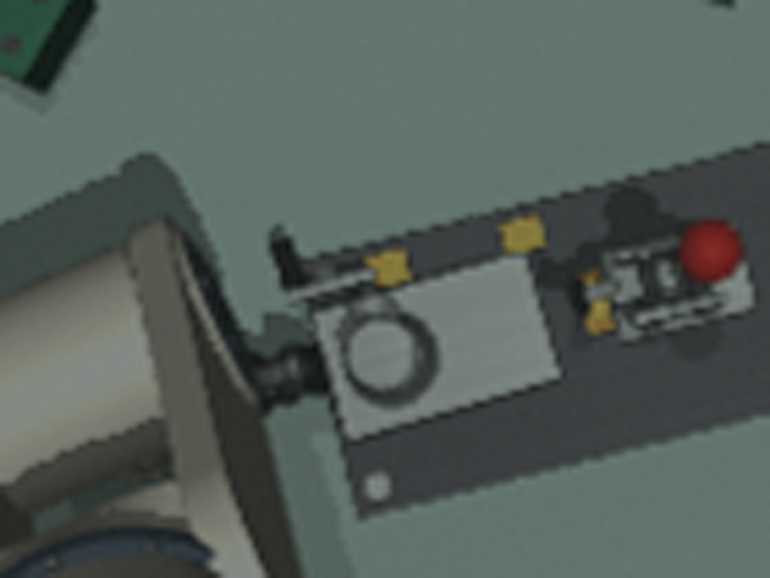

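>>> {"api": "carry_out", "payload": {"steps": [[[100,0.002,0.008,0,0],[100,0.002,0.014,0,0],[100,0.002,0.017,0,0],[100,0.002,0.02,0,0],[100,0.002,0.023,0,0],[100,0.002,0.026,0,0],[100,0.002,0.029,0,0],[100,0.002,0.03,0,0]]]}}

```text
clock: 6.8
eef_pos: [495.0, 213.8, 176.2]
tcp_rot: [-3.138, 0.015, 0.268]
contact_force: [-2.0, 6.5, 3.3]
opening: 0.999
```

```bash
python3 - <<'E'
from rig import r, grab_frame
from h import *
st=r.sense();show(st)
t=grab_frame("top")
crop(t,170,155,100,75,8,"pics/t7.png")
E
```

```text
t 6.80 fix [  3.3 227.9] z 176.2 rot [-3.138  0.015  0.268] F(world) [-2.   6.5  3.3] Ffix [-0.2  6.8] open 0.999 q [0.4  0.55 1.96 0.01 0.65 1.7 ]
```

View pics/t7.png

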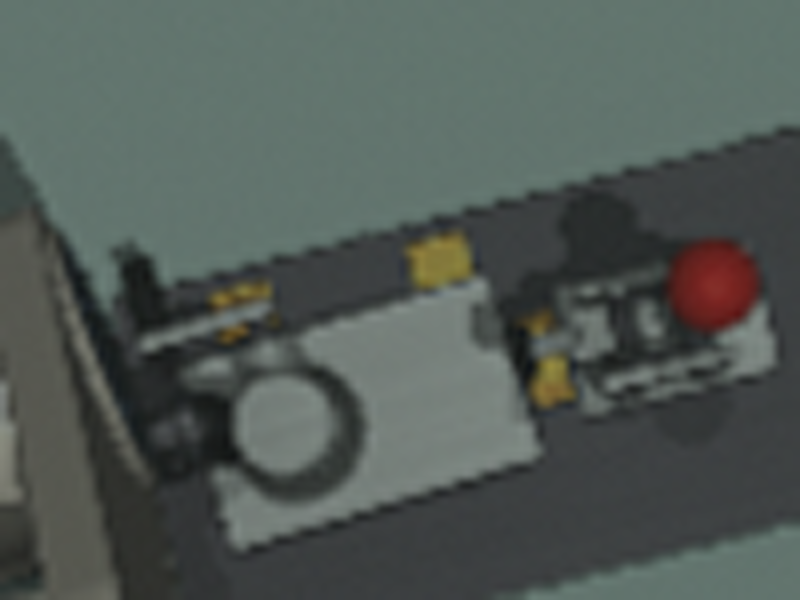

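>>> {"api": "carry_out", "payload": {"steps": [[[100,0,0.002,0.001,0],[100,0,0.0035,0.001,0],[100,0,0.005,0.001,0]]]}}

```text
clock: 7.15
eef_pos: [496.8, 209.6, 176.1]
tcp_rot: [-3.136, 0.013, 0.267]
contact_force: [-5.1, 19.5, 5.8]
opening: 1.0
```

```bash
python3 - <<'E'
from rig import r, grab_frame
from h import *
st=r.sense();show(st)
t=grab_frame("top")
crop(t,170,155,100,75,8,"pics/t8.png")
E
```

```text
t 7.15 fix [  3.9 223.4] z 176.1 rot [-3.136  0.013  0.267] F(world) [-5.1 19.5  5.8] Ffix [ 0.3 20.1] open 1.000 q [0.39 0.55 1.96 0.01 0.64 1.69]
```

View pics/t8.png

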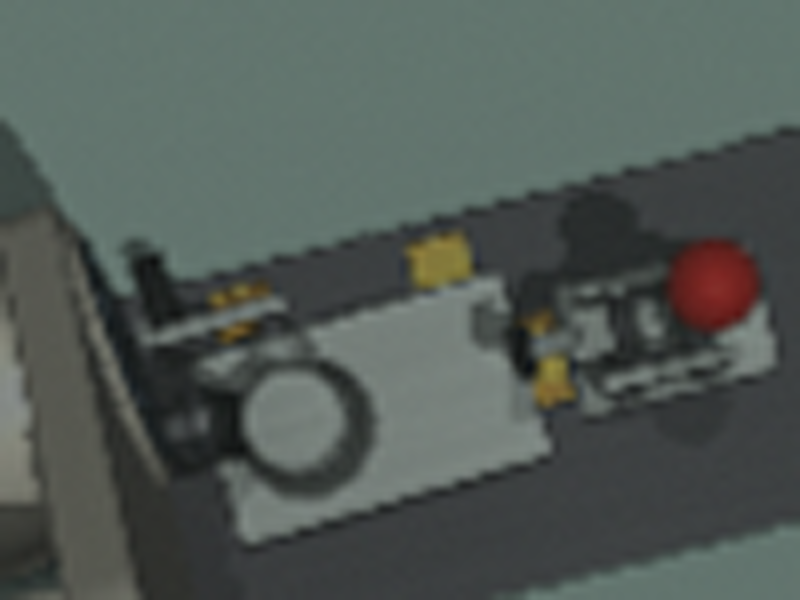

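>>> {"api": "carry_out", "payload": {"steps": [[[100,0,-0.012,-0.003,0],[100,0,-0.015,-0.05,-4],[100,-0.01,-0.01,-0.1,-12],[100,-0.04,0,-0.107,-20],[100,-0.07,0.03,-0.107,-28],[100,-0.1,0.06,-0.107,-36],[100,-0.12,0.09,-0.107,-44],[100,-0.124,0.12,-0.107,-52]]]}}

```text
clock: 8.0
eef_pos: [407.9, 59.8, 284.4]
tcp_rot: [-3.127, 0.004, 1.18]
contact_force: [1.2, 0.1, 1.0]
opening: 1.0
```

```bash
python3 - <<'E'
from rig import r, grab_frame
from h import *
st=r.sense();show(st);print(go(st,-120,103,280,1.842))
s=grab_frame("side");
crop(s,215,215,100,75,8,"pics/s9.png")
E
```

```text
t 8.00 fix [-121.8  102.8] z 284.4 rot [-3.127  0.004  1.18 ] F(world) [1.2 0.1 1. ] Ffix [ 1.1 -0.2] open 1.000 q [0.14 0.2  2.17 0.   0.78 0.53]
(array([0.0013, 0.0014, 0.0044]), np.float64(-37.91), np.float64(4.7))
```

View pics/s9.png

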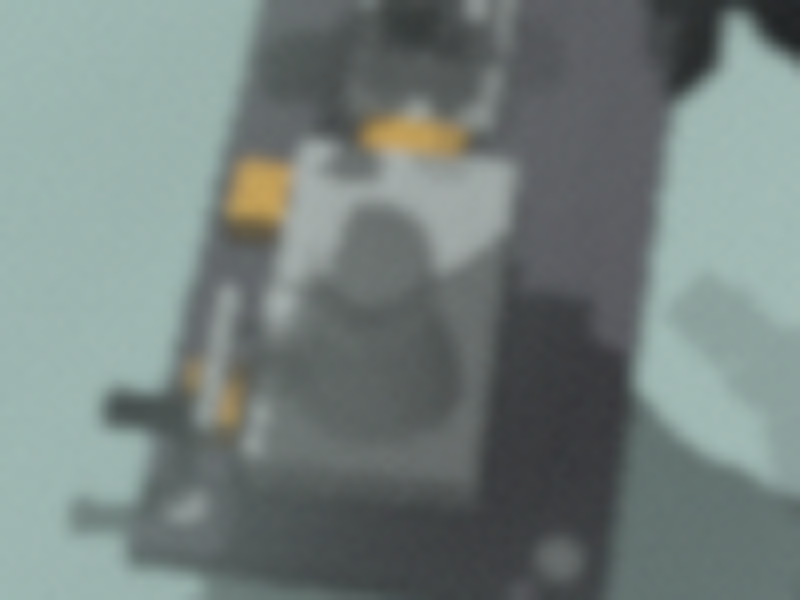

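>>> {"api": "carry_out", "payload": {"steps": [[[100,0.001,0.001,0,-8],[100,0.001,0.001,0.01,-16],[100,0.001,0.001,0.035,-24],[100,0.001,0.001,0.065,-32],[100,0.001,0.001,0.09,-38],[100,0.001,0.001,0.105,-38],[100,0.001,0.001,0.11,-38],[100,0.001,0.001,0.11,-38]]]}}

```text
clock: 8.85
eef_pos: [409.2, 58.0, 174.4]
tcp_rot: [-3.128, -0.004, 1.858]
contact_force: [0.6, 0.5, -1.1]
opening: 0.997
```

```bash
python3 - <<'E'
from rig import r, grab_frame
from h import *
st=r.sense();show(st);print(go(st,-93,104,173,1.842))
E
```

```text
t 8.85 fix [-121.1  100.8] z 174.4 rot [-3.128 -0.004  1.858] F(world) [ 0.6  0.5 -1.1] Ffix [0.8 0.3] open 0.997 q [ 0.14  0.43  2.23  0.    0.49 -0.15]
(array([0.0028, 0.0281, 0.0011]), np.float64(0.89), np.float64(28.3))
```

>>> {"api": "carry_out", "payload": {"steps": [[[100,0.001,0.01,0,0.5],[100,0.003,0.02,0.001,0.9],[100,0.003,0.024,0.001,0.9],[100,0.003,0.026,0.001,0.9],[100,0.003,0.028,0.001,0.9]]]}}

```text
clock: 9.35
eef_pos: [435.3, 68.9, 173.3]
tcp_rot: [-3.128, -0.004, 1.842]
contact_force: [0.3, -0.4, -0.1]
opening: 0.996
```

```bash
python3 - <<'E'
from rig import r, grab_frame
from h import *
st=r.sense();show(st)
E
```

```text
t 9.35 fix [-92.9 104.3] z 173.3 rot [-3.128 -0.004  1.842] F(world) [ 0.3 -0.4 -0.1] Ffix [ 0.2 -0.5] open 0.996 q [ 0.15  0.46  2.17  0.    0.52 -0.12]
```

Not touching yet; advance in small steps.

>>> {"api": "carry_out", "payload": {"steps": [[[100,0,0.0015,0,0],[100,0,0.003,0,0],[100,0,0.004,0,0]]]}}

```text
clock: 9.65
eef_pos: [437.3, 69.5, 173.0]
tcp_rot: [-3.123, -0.004, 1.842]
contact_force: [-11.8, -4.8, 15.2]
opening: 1.0
```

```bash
python3 - <<'E'
from rig import r, grab_frame
from h import *
st=r.sense();show(st)
E
```

```text
t 9.65 fix [-90.9 104.3] z 173.0 rot [-3.123 -0.004  1.842] F(world) [-11.8  -4.8  15.2] Ffix [-12.7  -1.5] open 1.000 q [ 0.15  0.46  2.16  0.    0.53 -0.12]
```

>>> {"api": "carry_out", "payload": {"steps": [[[100,0,-0.01,0,0],[100,0,-0.02,-0.04,0],[100,-0.01,-0.02,-0.09,0],[100,-0.03,-0.02,-0.135,0],[100,-0.06,-0.02,-0.18,0],[100,-0.1,-0.02,-0.215,0],[100,-0.123,-0.02,-0.215,0],[100,-0.123,-0.02,-0.215,0]]]}}

```text
clock: 10.45
eef_pos: [455.9, -56.6, 389.6]
tcp_rot: [-3.127, -0.002, 1.84]
contact_force: [-0.1, 0.1, -1.3]
opening: 1.0
```

```bash
python3 - <<'E'
from rig import r, grab_frame
from h import *
st=r.sense();show(st);print(go(st,-0.7,-18.4,380,1.842))
s=grab_frame("side");t=grab_frame("top")
crop(s,215,215,100,75,8,"pics/s10.png");crop(t,170,155,100,75,8,"pics/t10.png")
E
```

```text
t 10.45 fix [-106.8  -22.1] z 389.6 rot [-3.127e+00 -2.000e-03  1.840e+00] F(world) [-0.1  0.1 -1.3] Ffix [-0.1  0.2] open 1.000 q [-0.13  0.11  1.99 -0.    1.06 -0.39]
(array([0.0039, 0.1062, 0.0081]), np.float64(-0.13), np.float64(106.6))
```

View pics/s10.png

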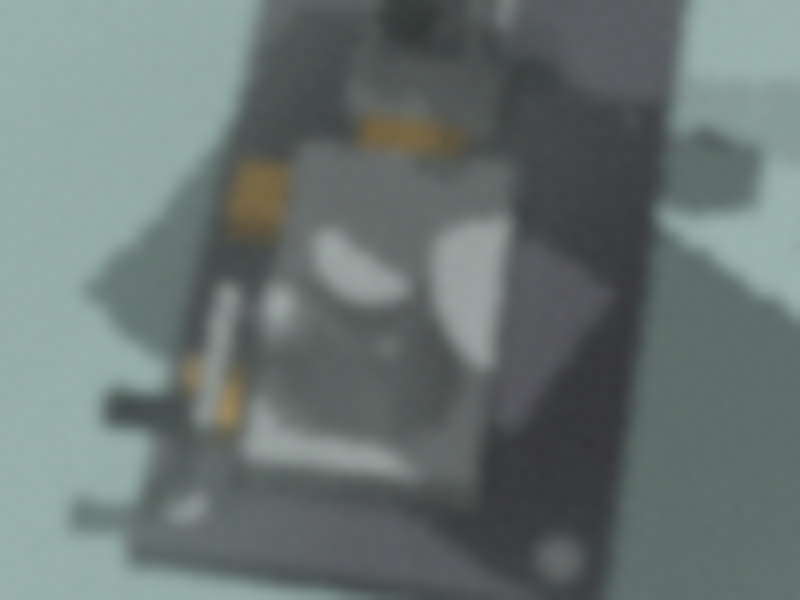

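View pics/t10.png

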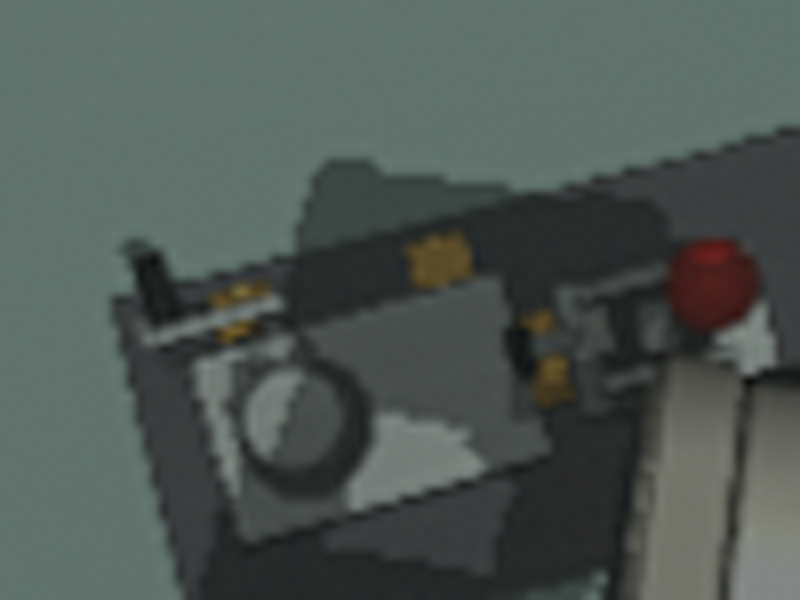

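```bash
python3 - <<'E'
from h import *
import pickle
t,s=pickle.load(open("f0.pkl","rb"))
J=[(36,-60),(-36,-60),(-36,60),(36,60)]
c=np.array([(498,277),(550,450),(243,543),(191,362)])/8+[170,155]-.44
w=onz(t,c,30); y,p,e=rigid(J,w); RT=RF.T@(p-[554.6,-7.2]); print("top",y-YAW,RT,e)
c=np.array([(303,143),(520,160),(480,500),(238,462)])/8+[215,215]-.44
w=onz(s,c,30); y,p,e=rigid(J,w); RT=RF.T@(p-[551.0,-6.2]); print("side",y-YAW,RT,e)
for f,o,c in((t,(170,155),None),(s,(215,215),None)):
    P=[np.r_[fix2w(x,108+yy),30] for x,yy in J]; print(((proj(f,P)-o+.44)*8).round(0).tolist())
E
```

```text
top 0.0346883583949914 [ -3.11852584 108.03510457] [2.46516052 0.9383379 ]
side 0.029103516913724148 [ -3.31999068 109.36796366] [1.89939772 2.44599162]
[[500.0, 272.0], [547.0, 458.0], [234.0, 538.0], [187.0, 351.0]]
[[294.0, 133.0], [512.0, 162.0], [456.0, 484.0], [222.0, 450.0]]
```

```bash
cat >> h.py <<'E'
def edge(img,p,q,half=5,n=40,lo=.08,hi=.92):
    """subpixel edge near the segment p-q: along normals, gradient-weighted; robust line fit -> fitted pts"""
    g=cv2.cvtColor(img,cv2.COLOR_RGB2GRAY).astype(np.float32)
    p,q=np.array(p,float),np.array(q,float);d=(q-p)/np.linalg.norm(q-p);nn=np.array([-d[1],d[0]])
    s=np.arange(-half,half+.01,.25);pts=[]
    for k in np.linspace(lo,hi,n):
        c=p+k*(q-p)+s[:,None]*nn
        v=cv2.remap(g,c[:,0].astype(np.float32)[None],c[:,1].astype(np.float32)[None],cv2.INTER_CUBIC)[0]
        v=cv2.GaussianBlur(v[None],(0,0),2)[0]; a=np.abs(np.gradient(v)); i=a.argmax()
        if 2<i<len(s)-3 and a[i]>.8: pts.append(c[i])
    pts=np.array(pts,np.float32)
    l=cv2.fitLine(pts,cv2.DIST_HUBER,0,.01,.01).ravel()
    res=np.abs((pts-l[2:])@[-l[1],l[0]])
    return l,np.median(res),len(pts)
def ends(l,p,q):
    a=l[2:]+l[:2]*((np.array(p)-l[2:])@l[:2]); b=l[2:]+l[:2]*((np.array(q)-l[2:])@l[:2]); return np.array([a,b])
def wang(f,l,p,q,z):
    w=onz(f,ends(l,p,q),z); return np.arctan2(-(w[1]-w[0])[0],(w[1]-w[0])[1]),w
E
python3 - <<'E'
from rig import grab_frame
from h import *
import pickle
t0,s0=pickle.load(open("f0.pkl","rb"))
t=grab_frame("top");s=grab_frame("side");pickle.dump((t,s),open("f1.pkl","wb"))
def T(x,y,k,o): return np.array([x,y])/k+o-.5+.5/k
o=np.array([170,155])
L=[("plate up t",t0,T(650,66,5.5,o),T(350,137,5.5,o),12),("plate lo t",t0,T(735,310,5.5,o),T(145,461,5.5,o),12),
("foot up t",t,T(490,279,8,o),T(320,325,8,o),30),("foot lo t",t,T(545,452,8,o),T(250,541,8,o),30)]
os=np.array([215,155]);o2=np.array([215,215])
L+=[("plate L s",s0,T(163,108,4,os),T(75,490,4,os),12),("plate R s",s0,T(356,133,4,os),T(300,540,4,os),12),
("foot L s",s,T(300,146,8,o2),T(285,250,8,o2),30),("foot R s",s,T(518,170,8,o2),T(482,490,8,o2),30)]
for n,f,p,q,z in L:
    l,rs,k=edge(f["image"],p,q,4); a,w=wang(f,l,p,q,z); print(n,round(float(a),4),round(float(rs),2),k,[w2fix(x).round(1).tolist() for x in w])
E
```

```text
plate up t 0.2756 0.16 40 [[64.1, -133.5], [63.3, 37.7]]
plate lo t 0.2679 0.15 40 [[-83.3, -144.4], [-82.2, 189.6]]
foot up t 0.2619 0.15 38 [[33.9, 52.2], [34.5, 117.9]]
foot lo t 0.3049 0.14 40 [[-34.6, 48.2], [-38.4, 162.5]]
plate L s 0.2667 0.11 40 [[59.5, -143.8], [60.9, 178.1]]
plate R s 0.2683 0.08 40 [[-85.2, -142.5], [-84.3, 189.7]]
foot L s 0.6401 0.27 27 [[36.3, 54.3], [22.5, 89.8]]
foot R s 0.2966 0.14 40 [[-38.3, 50.6], [-41.3, 168.6]]
```

>>> {"api": "carry_out", "payload": {"steps": [[[100,-0.045,-0.005,0,0],[100,-0.09,-0.01,0,0],[100,-0.135,-0.015,0,0],[100,-0.18,-0.02,0,0],[100,-0.22,-0.03,0,0],[100,-0.25,-0.03,0,0]]]}}

```text
clock: 11.25
eef_pos: [492.2, -303.7, 385.3]
tcp_rot: [-3.12, -0.006, 1.842]
contact_force: [0.6, 0.1, 0.1]
opening: 0.996
```

```bash
python3 - <<'E'
from rig import grab_frame,r
from h import *
import pickle
t=grab_frame("top");s=grab_frame("side");pickle.dump((t,s),open("f2.pkl","wb"));show(r.sense())
crop(s,215,215,100,75,8,"pics/s11.png");crop(t,170,155,100,75,8,"pics/t11.png")
E
```

```text
t 11.35 fix [-137.2 -270.9] z 385.3 rot [-3.121 -0.005  1.841] F(world) [-0.2  0.6  0.1] Ffix [-0.1  0.7] open 0.999 q [-0.55  0.31  1.75 -0.01  1.11 -0.82]
```

View pics/s11.png

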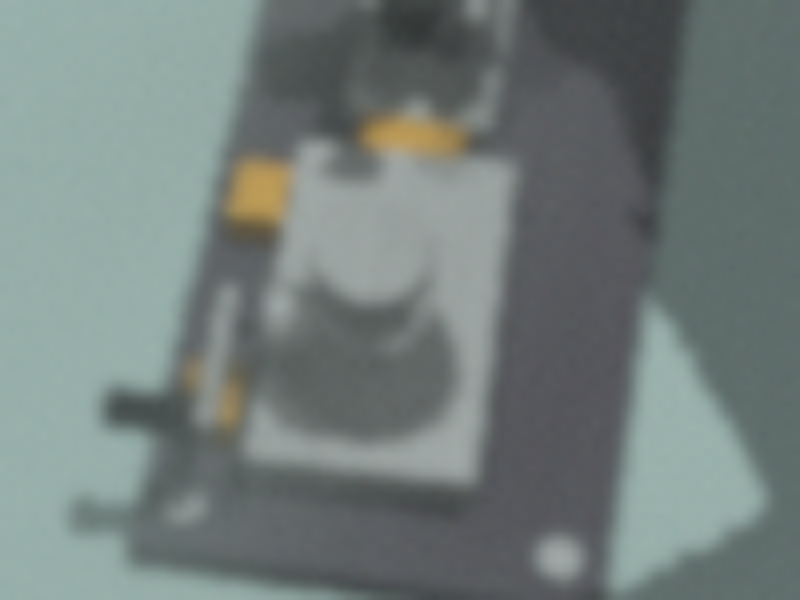

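View pics/t11.png

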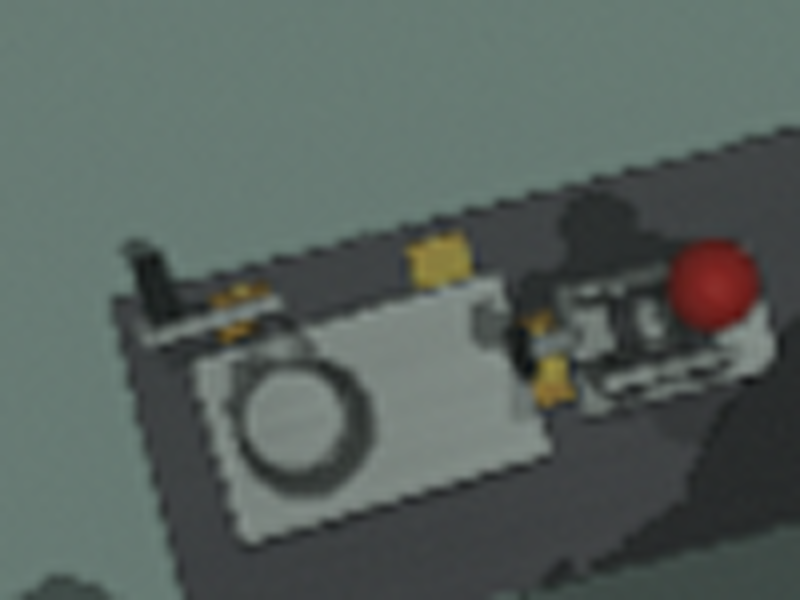

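```bash
cat > chk.py <<'E'
from h import *
def T(x,y,k,o): return np.array([x,y])/k+o-.5+.5/k
def chk(t,s):
    o=np.array([170,155]);o2=np.array([215,215])
    L=[("foot +x t",t,T(490,279,8,o),T(320,325,8,o)),("foot -x t",t,T(545,452,8,o),T(250,541,8,o)),
    ("foot +y t",t,T(197,375,8,o),T(240,535,8,o)),("foot -y t",t,T(530,385,8,o),T(549,445,8,o)),
    ("stop+x t",t,T(250,330,8,o),T(225,336,8,o)),
    ("plate -x",t,T(785,527,8,o),T(200,680,8,o)),
    ("foot -x s",s,T(518,170,8,o2),T(482,480,8,o2)),("foot +y s",s,T(250,462,8,o2),T(470,486,8,o2)),("foot +x s",s,T(300,146,8,o2),T(278,270,8,o2))]
    for n,f,p,q in L:
        z=12 if "plate" in n else 30
        try:
            l,rs,k=edge(f["image"],p,q,3); a,w=wang(f,l,p,q,z); a=(a+.8)%(np.pi/2)-.8
            print(n,"ang %.3f"%a,"res %.2f"%rs,k,[w2fix(x).round(1).tolist() for x in w])
        except Exception as e: print(n,e)
E
python3 - <<'E'
from chk import *
import pickle
chk(*pickle.load(open("f2.pkl","rb")))
E
```

```text
foot +x t ang 0.273 res 0.14 40 [[34.3, 52.2], [34.2, 117.9]]
foot -x t ang 0.312 res 0.23 40 [[-34.4, 48.2], [-39.1, 162.4]]
foot +y t ang 0.316 res 0.16 40 [[26.3, 167.9], [-35.4, 165.1]]
foot -y t ang 0.404 res 0.10 38 [[-8.2, 49.3], [-31.5, 46.2]]
stop+x t ang -0.217 res 0.42 40 [[39.0, 145.9], [35.1, 148.0]]
plate -x ang 0.266 res 0.17 40 [[-83.4, -32.7], [-82.3, 194.5]]
foot -x s ang 0.316 res 0.00 40 [[-37.1, 50.7], [-42.2, 165.3]]
foot +y s ang 0.312 res 0.00 40 [[26.8, 169.9], [-40.1, 167.2]]
foot +x s ang 0.274 res 0.30 40 [[32.7, 52.8], [32.6, 101.1]]
```

>>> {"api": "carry_out", "payload": {"steps": [[[100,0.048,0,0,0],[100,0.096,0,0,0],[100,0.144,0,0,0],[100,0.192,0,0,0],[100,0.24,0,0,0],[100,0.288,0,0.01,0],[100,0.336,0.005,0.025,0],[100,0.38,0.01,0.045,0]]]}}

```text
clock: 12.15
eef_pos: [398.6, 67.2, 341.8]
tcp_rot: [-3.122, -0.005, 1.842]
contact_force: [0.8, -0.0, 0.5]
opening: 0.997
```

```bash
python3 - <<'E'
from rig import r
from h import *
st=r.sense();show(st);print(go(st,-112,136,177,1.842))
E
```

```text
t 12.15 fix [-128.8  112.5] z 341.8 rot [-3.122 -0.005  1.842] F(world) [ 0.8 -0.   0.5] Ffix [ 0.8 -0.2] open 0.997 q [ 0.16  0.09  2.14  0.    0.93 -0.11]
(array([0.0226, 0.0201, 0.1646]), np.float64(0.01), np.float64(167.3))
```

>>> {"api": "carry_out", "payload": {"steps": [[[100,0.01,0.005,0.04,0],[100,0.023,0.01,0.08,0],[100,0.023,0.012,0.12,0],[100,0.023,0.015,0.15,0],[100,0.023,0.018,0.163,0],[100,0.023,0.025,0.164,0],[100,0.023,0.031,0.164,0],[100,0.023,0.033,0.164,0]]]}}

```text
clock: 12.95
eef_pos: [421.8, 98.9, 178.2]
tcp_rot: [-3.124, -0.005, 1.843]
contact_force: [-0.5, 0.4, 0.3]
opening: 1.001
```

```bash
python3 - <<'E'
from rig import r
from h import *
st=r.sense();show(st);print(go(st,-91,136,177,1.842))
E
```

```text
t 12.95 fix [-97.9 136.8] z 178.2 rot [-3.124 -0.005  1.843] F(world) [-0.5  0.4  0.3] Ffix [-0.4  0.5] open 1.001 q [ 0.23  0.44  2.18  0.01  0.53 -0.05]
(array([-0.0008,  0.007 ,  0.0011]), np.float64(0.05), np.float64(7.1))
```

>>> {"api": "carry_out", "payload": {"steps": [[[100,-0.001,0.002,0,0],[100,-0.001,0.004,0,0],[100,-0.001,0.006,0,0],[100,-0.001,0.0075,0,0],[100,-0.001,0.0085,0,0]]]}}

```text
clock: 13.45
eef_pos: [429.1, 99.9, 178.0]
tcp_rot: [-3.121, -0.005, 1.843]
contact_force: [-6.6, 0.2, 1.1]
opening: 1.001
```

```bash
python3 - <<'E'
from rig import r, grab_frame
from h import *
st=r.sense();show(st)
s=grab_frame("side");t=grab_frame("top");crop(s,215,215,100,75,8,"pics/s12.png");crop(t,170,155,100,75,8,"pics/t12.png")
E
```

```text
t 13.45 fix [-90.7 135.8] z 178.0 rot [-3.121 -0.005  1.843] F(world) [-6.6  0.2  1.1] Ffix [-6.3  2. ] open 1.001 q [ 0.22  0.45  2.17  0.01  0.54 -0.06]
```

View pics/s12.png

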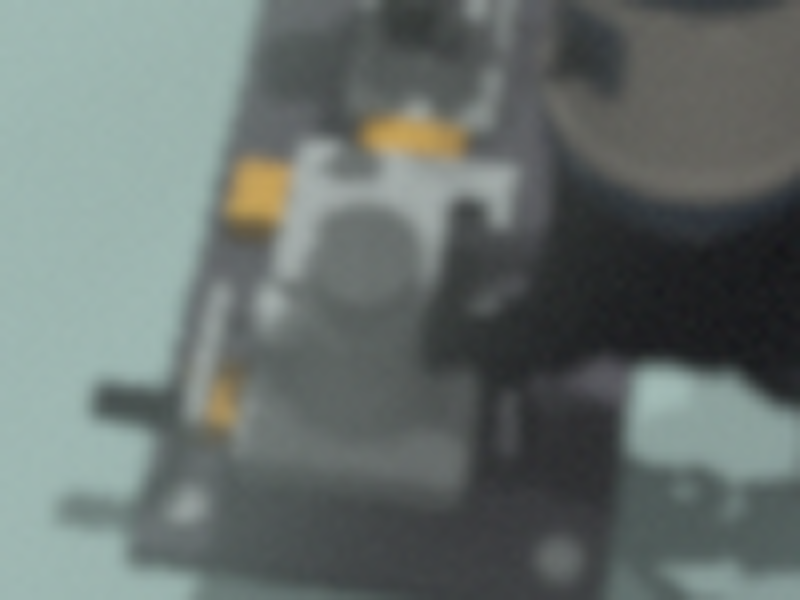

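>>> {"api": "carry_out", "payload": {"steps": [[[100,0,0.0015,0,0],[100,0,0.0025,0,0],[100,0,0.0035,0,0]]]}}

```text
clock: 13.85
eef_pos: [430.3, 100.2, 177.7]
tcp_rot: [-3.116, -0.006, 1.842]
contact_force: [-13.6, -4.3, 8.0]
opening: 0.994
```

```bash
python3 - <<'E'
from rig import r, grab_frame
from h import *
st=r.sense();show(st)
E
```

```text
t 13.85 fix [-89.4 135.8] z 177.7 rot [-3.116 -0.006  1.842] F(world) [-13.6  -4.3   8. ] Ffix [-14.2  -0.5] open 0.994 q [ 0.22  0.46  2.16  0.01  0.55 -0.06]
```

>>> {"api": "carry_out", "payload": {"steps": [[[100,0,-0.012,-0.003,0],[100,0,-0.016,-0.05,6],[100,0.02,-0.012,-0.1,14],[100,0.045,0.01,-0.105,22],[100,0.07,0.035,-0.105,30],[100,0.095,0.06,-0.105,38],[100,0.113,0.08,-0.105,46],[100,0.118,0.092,-0.105,54]]]}}

```text
clock: 14.65
eef_pos: [490.8, 240.6, 281.5]
tcp_rot: [-3.123, 0.015, 0.896]
contact_force: [-0.2, 0.0, -0.6]
opening: 0.998
```

```bash
python3 - <<'E'
from rig import r
from h import *
st=r.sense();show(st);print(go(st,3,240,178,.271))
E
```

```text
t 14.65 fix [  6.5 254.9] z 281.5 rot [-3.123  0.015  0.896] F(world) [-0.2  0.  -0.6] Ffix [-0.2  0.1] open 0.998 q [0.45 0.39 1.9  0.01 0.88 1.12]
(array([-0.01  ,  0.012 ,  0.1035]), np.float64(35.78), np.float64(104.7))
```

>>> {"api": "carry_out", "payload": {"steps": [[[100,-0.004,0.004,0.0,8],[100,-0.004,0.004,0.01,16],[100,-0.004,0.004,0.03,24],[100,-0.004,0.004,0.055,32],[100,-0.004,0.004,0.08,36],[100,-0.004,0.004,0.098,36],[100,-0.006,0.007,0.103,36],[100,-0.01,0.012,0.103,36]]]}}

```text
clock: 15.45
eef_pos: [491.3, 225.0, 178.4]
tcp_rot: [-3.135, 0.024, 0.268]
contact_force: [0.1, -0.2, 0.0]
opening: 0.998
```

```bash
python3 - <<'E'
from rig import r
from h import *
st=r.sense();show(st);print(go(st,3,224,178,.271))
E
```

```text
t 15.45 fix [  2.8 239.7] z 178.4 rot [-3.135  0.024  0.268] F(world) [ 0.1 -0.2  0. ] Ffix [ 0.1 -0.3] open 0.998 q [0.42 0.55 1.95 0.02 0.66 1.71]
(array([0.0003, 0.0157, 0.0002]), np.float64(-0.18), np.float64(15.8))
```

>>> {"api": "carry_out", "payload": {"steps": [[[100,0,0.006,0,0],[100,0,0.011,0,0],[100,0,0.013,0,0],[100,0,0.0145,0,0],[100,0,0.016,0,0]]]}}

```text
clock: 15.95
eef_pos: [495.8, 209.8, 178.7]
tcp_rot: [-3.135, 0.023, 0.267]
contact_force: [-2.6, 6.2, 3.4]
opening: 0.997
```

```bash
python3 - <<'E'
from rig import r
from h import *
st=r.sense();show(st)
E
```

```text
t 15.95 fix [  3.  223.9] z 178.7 rot [-3.135  0.023  0.267] F(world) [-2.6  6.2  3.4] Ffix [-0.9  6.7] open 0.997 q [0.39 0.54 1.96 0.02 0.66 1.69]
```

>>> {"api": "carry_out", "payload": {"steps": [[[100,0,0.0015,0,0],[100,0,0.003,0,0],[100,0,0.004,0,0],[100,0,0.004,0,0]]]}}

```text
clock: 16.35
eef_pos: [496.4, 208.0, 179.2]
tcp_rot: [-3.132, 0.022, 0.266]
contact_force: [-7.4, 19.9, 4.3]
opening: 0.996
```

```bash
python3 - <<'E'
from rig import r
from h import *
st=r.sense();show(st)
E
```

```text
t 16.35 fix [  3.1 222. ] z 179.2 rot [-3.132  0.022  0.266] F(world) [-7.4 19.9  4.3] Ffix [-1.8 21.2] open 0.996 q [0.39 0.54 1.96 0.02 0.66 1.68]
```

>>> {"api": "carry_out", "payload": {"steps": [[[100,0,-0.012,-0.003,0],[100,0,-0.015,-0.05,-4],[100,-0.01,-0.01,-0.1,-12],[100,-0.04,0.01,-0.105,-20],[100,-0.07,0.03,-0.105,-28],[100,-0.1,0.06,-0.105,-36],[100,-0.115,0.08,-0.105,-44],[100,-0.115,0.095,-0.105,-52]]]}}

```text
clock: 17.15
eef_pos: [410.8, 84.5, 285.9]
tcp_rot: [-3.117, 0.007, 1.179]
contact_force: [-0.0, 0.8, 0.4]
opening: 1.0
```

```bash
python3 - <<'E'
from rig import r, grab_frame
from h import *
st=r.sense();show(st);print(go(st,-108,128,179,1.842))
E
```

```text
t 17.15 fix [-112.4  125.8] z 285.9 rot [-3.117  0.007  1.179] F(world) [-0.   0.8  0.4] Ffix [0.2 0.7] open 1.000 q [0.2  0.21 2.15 0.01 0.8  0.58]
(array([0.0051, 0.0048, 0.1068]), np.float64(-37.97), np.float64(107.0))
```

>>> {"api": "carry_out", "payload": {"steps": [[[100,0.003,0,0,-8],[100,0.003,0,0.01,-16],[100,0.004,0.001,0.035,-24],[100,0.005,0.002,0.065,-32],[100,0.005,0.003,0.09,-38],[100,0.005,0.005,0.103,-38],[100,0.005,0.005,0.107,-38],[100,0.005,0.005,0.107,-38]]]}}

```text
clock: 17.95
eef_pos: [414.5, 87.7, 178.6]
tcp_rot: [-3.117, -0.01, 1.842]
contact_force: [0.6, -0.6, -0.0]
opening: 1.003
```

```bash
python3 - <<'E'
from rig import r, grab_frame
from h import *
st=r.sense();show(st);print(go(st,-92,128,179,1.842))
E
```

```text
t 17.95 fix [-108.   127.9] z 178.6 rot [-3.117 -0.01   1.842] F(world) [ 0.6 -0.6 -0. ] Ffix [ 0.4 -0.7] open 1.003 q [ 0.2   0.44  2.2   0.02  0.53 -0.08]
(array([ 0.0001,  0.016 , -0.0008]), np.float64(0.0), np.float64(16.0))
```

>>> {"api": "carry_out", "payload": {"steps": [[[100,0,0.008,0,0],[100,0,0.014,0,0],[100,0,0.016,0,0],[100,0,0.018,0,0],[100,0,0.0195,0,0],[100,0,0.0205,0,0]]]}}

```text
clock: 18.55
eef_pos: [432.8, 92.8, 177.9]
tcp_rot: [-3.113, -0.01, 1.842]
contact_force: [-9.7, -3.2, 6.3]
opening: 0.999
```

```bash
python3 - <<'E'
from rig import r
from h import *
st=r.sense();show(st)
E
```

```text
t 18.55 fix [-89. 128.] z 177.9 rot [-3.113 -0.01   1.842] F(world) [-9.7 -3.2  6.3] Ffix [-10.2  -0.5] open 0.999 q [ 0.2   0.46  2.16  0.02  0.55 -0.08]
```

>>> {"api": "carry_out", "payload": {"steps": [[[100,0,-0.012,0,0],[100,-0.01,-0.025,-0.045,0],[100,-0.04,-0.025,-0.085,0],[100,-0.08,-0.025,-0.12,0],[100,-0.12,-0.025,-0.15,0],[100,-0.165,-0.025,-0.17,0],[100,-0.21,-0.025,-0.19,0],[100,-0.255,-0.025,-0.21,0]]]}}

```text
clock: 19.35
eef_pos: [482.5, -161.1, 386.7]
tcp_rot: [-3.114, -0.01, 1.842]
contact_force: [1.0, 0.5, -0.1]
opening: 1.004
```

>>> {"api": "carry_out", "payload": {"steps": [[[100,-0.048,0,0,0],[100,-0.095,0,0,0],[100,-0.14,0,0,0]]]}}

```text
clock: 19.65
eef_pos: [519.6, -297.9, 385.4]
tcp_rot: [-3.114, -0.009, 1.841]
contact_force: [1.0, 0.8, 0.8]
opening: 1.0
```

```bash
python3 - <<'E'
from rig import grab_frame,r
from chk import *
import pickle
t=grab_frame("top");s=grab_frame("side");pickle.dump((t,s),open("f3.pkl","wb"));show(r.sense())
crop(s,215,215,100,75,8,"pics/s13.png");crop(t,170,155,100,75,8,"pics/t13.png")
chk(t,s)
E
```

```text
t 19.75 fix [-109.8 -274.1] z 385.0 rot [-3.115 -0.007  1.839] F(world) [-1. -0.  0.] Ffix [-1.   0.3] open 1.002 q [-0.52  0.34  1.7  -0.02  1.13 -0.78]
foot +x t ang 0.214 res 0.20 40 [[33.1, 52.3], [36.8, 117.7]]
foot -x t ang 0.269 res 0.13 40 [[-34.9, 48.2], [-34.7, 162.5]]
foot +y t ang 0.275 res 0.15 40 [[26.3, 166.1], [-35.4, 165.8]]
foot -y t ang 0.269 res 0.28 38 [[-8.0, 47.5], [-31.4, 47.6]]
stop+x t ang -0.104 res 0.54 35 [[40.1, 149.4], [36.9, 150.6]]
plate -x ang 0.274 res 0.23 40 [[-82.2, -32.7], [-82.9, 194.5]]
foot -x s ang 0.271 res 0.09 40 [[-38.0, 50.6], [-38.0, 165.1]]
foot +y s ang 0.262 res 0.09 40 [[26.9, 168.0], [-40.2, 168.6]]
foot +x s ang 0.239 res 0.34 40 [[32.7, 52.9], [34.2, 100.8]]
```

View pics/s13.png

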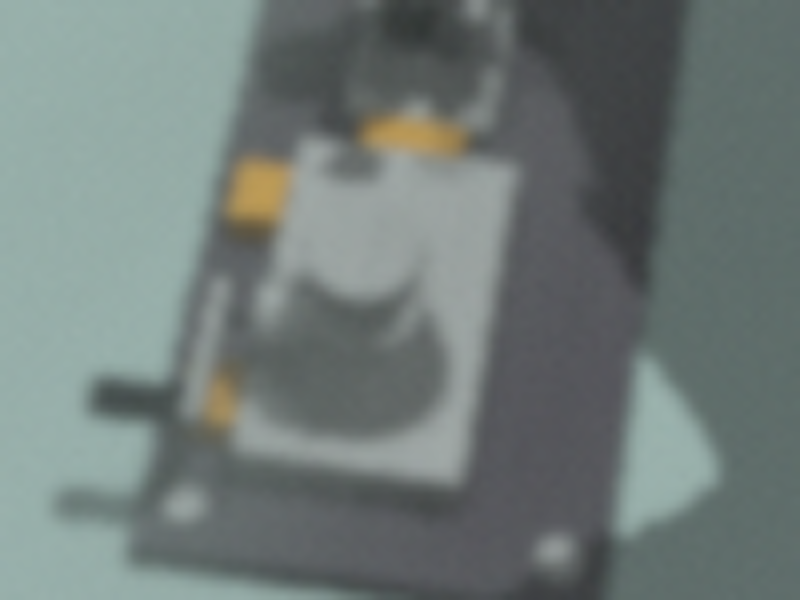

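View pics/t13.png

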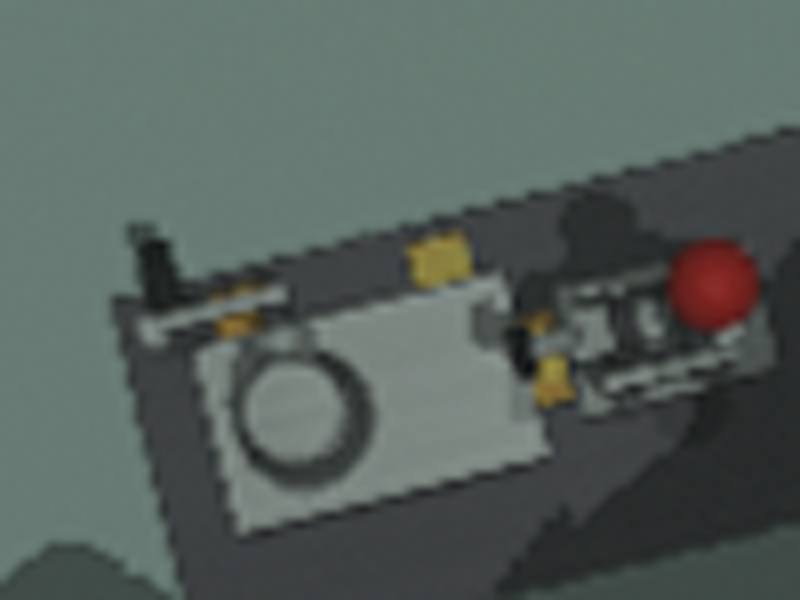

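```bash
cat >> h.py <<'E'
def gog(st,W,L=152.,yaw=None):
    """shift to bring the grasp point (L ahead of TCP) to world W"""
    R=Ro.from_euler('xyz',st["tcp_rot"]).as_matrix(); g=st["eef_pos"]+R[:,2]*L
    print("grasp fix",w2fix(g).round(1),"z %.1f"%g[2]); return (R.T@(np.array(W)-g)/1000).round(4)
def ball(v,x=-0.7):
    a=1.70-v; return np.r_[fix2w(x,-15-128*np.cos(a)),62+128*np.sin(a)]
E
python3 - <<'E'
from rig import r
from h import *
import pickle
t,s=pickle.load(open("f3.pkl","rb"))
k=[]
for f in(t,s):
    hsv=cv2.cvtColor(f["image"],cv2.COLOR_RGB2HSV)
    m=((hsv[...,0]<8)|(hsv[...,0]>172))&(hsv[...,1]>100); m[:150]=0;m[250:]=0
    n,l,stt,c=cv2.connectedComponentsWithStats(m.astype(np.uint8)); i=1+stt[1:,4].argmax(); k.append(c[i]);print(stt[i],c[i])
w=tri((t,s),k);print(w,w2fix(w)); print(ball(0),ball(.15))
st=r.sense();show(st);print(gog(st,w+[0,0,40]),gog(st,w))
E
```

```text
[253 185  12  12 104] [258.65384615 190.06730769]
[265 166  12  13 118] [270.39830508 171.86440678]
[557.2136263  -24.7834592  191.29170822] [ -0.58830775 -18.60498556]
[551.72612087  -5.44974726 188.93309574] [556.85350767 -23.90453612 189.97232182]
t 19.75 fix [-109.8 -274.1] z 385.0 rot [-3.115 -0.007  1.839] F(world) [-1. -0.  0.] Ffix [-1.   0.3] open 1.002 q [-0.52  0.34  1.7  -0.02  1.13 -0.78]
grasp fix [-113.9 -273. ] z 233.0
grasp fix [-113.9 -273. ] z 233.0
[0.2547 0.1126 0.0006] [0.2544 0.1137 0.0406]
```

>>> {"api": "carry_out", "payload": {"steps": [[[100,0.04,0.018,-0.02,0],[100,0.083,0.037,-0.025,0],[100,0.126,0.056,-0.025,0],[100,0.169,0.075,-0.025,0],[100,0.212,0.094,-0.02,0],[100,0.254,0.112,-0.01,0],[100,0.255,0.113,0,0]]]}}

```text
clock: 20.45
eef_pos: [561.2, -19.6, 383.5]
tcp_rot: [-3.115, -0.009, 1.843]
contact_force: [0.2, -1.1, 0.5]
opening: 1.002
```

```bash
python3 - <<'E'
from rig import r,grab_frame
from h import *
s=grab_frame("side");crop(s,200,80,200,150,4,"pics/s14.png")
st=r.sense();show(st);print(gog(st,[557.2,-24.8,190.5]))
E
```

```text
t 20.50 fix [  3.6 -16.3] z 381.7 rot [-3.112 -0.009  1.843] F(world) [ 0.1 -0.4 -1.2] Ffix [-0.  -0.4] open 1.001 q [-0.04  0.29  1.78 -0.    1.1  -0.31]
grasp fix [ -0.9 -15. ] z 229.8
[-0.004   0.0014  0.0392]
```

View pics/s14.png

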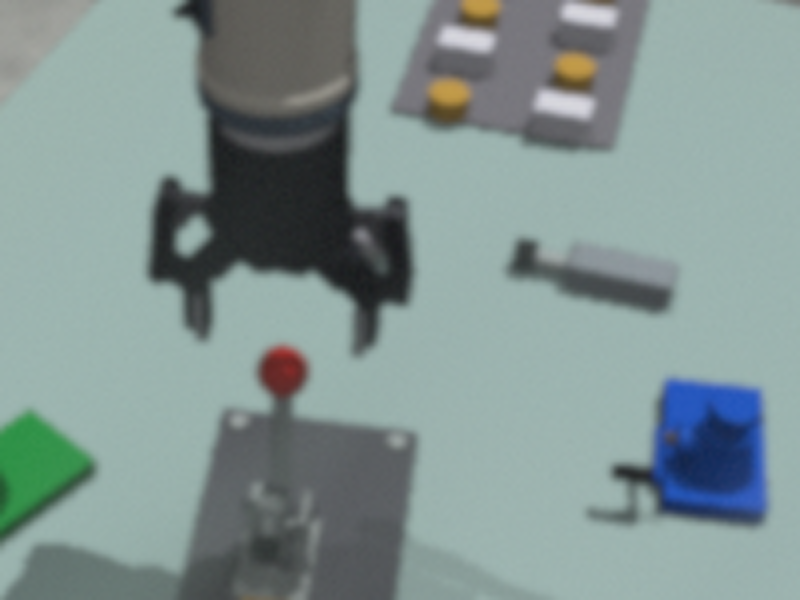

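Gripper is centred over the red ball (crop 283,370). Descend 39 mm and pinch.

>>> {"api": "carry_out", "payload": {"steps": [[[100,-0.004,0.001,0.015,0],[100,-0.004,0.001,0.03,0],[100,-0.004,0.001,0.039,0],[60,-0.004,0.001,0.039,0],[40,-0.004,0.001,0.039,0],[25,-0.004,0.001,0.039,0],[25,-0.004,0.001,0.039,0],[25,-0.004,0.001,0.039,0]]], "squeeze": 40}}

```text
clock: 21.3
eef_pos: [562.3, -25.0, 343.8]
tcp_rot: [-3.116, -0.008, 1.843]
contact_force: [3.8, 1.0, 3.2]
opening: 0.353
```

```bash
python3 - <<'E'
from rig import r,grab_frame
from h import *
s=grab_frame("side");crop(s,200,80,200,150,4,"pics/s15.png")
st=r.sense();show(st);print(gog(st,[557.2,-24.8,190.5]))
E
```

```text
t 21.35 fix [  4.2 -20.2] z 343.8 rot [-3.116 -0.008  1.843] F(world) [3.4 1.6 5.2] Ffix [3.7 0.6] open 0.354 q [-0.05  0.33  1.82 -0.    1.02 -0.32]
grasp fix [  0.3 -19. ] z 191.8
[ 0.0004 -0.0009  0.0013]
```

View pics/s15.png

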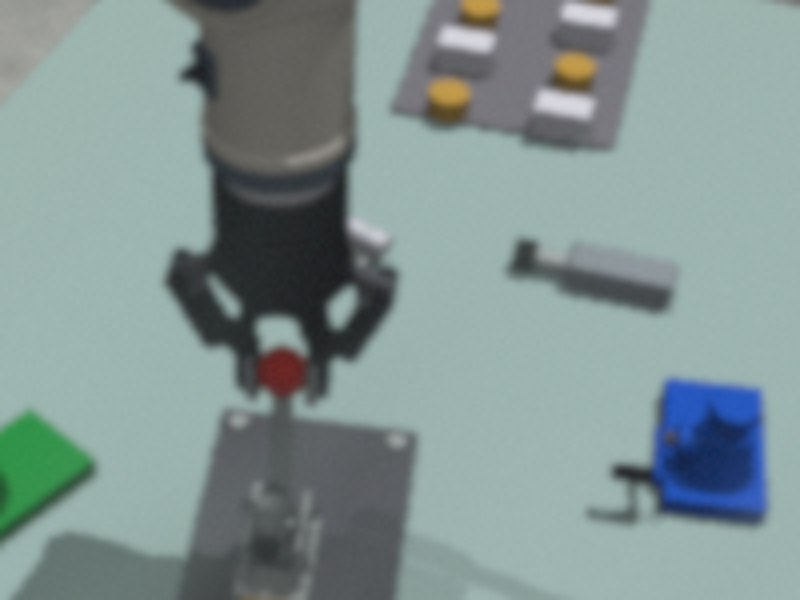

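>>> {"api": "carry_out", "payload": {"steps": [[[25,-0.01,0,0.0005,0],[25,-0.023,0,0.0025,0],[25,-0.036,0,0.0065,0],[25,-0.054,0,0.014,0],[25,-0.0705,0.001,0.024,0],[25,-0.085,0.001,0.036,0],[25,-0.098,0.0015,0.0505,0],[25,-0.098,0.0015,0.0505,0]]]}}

```text
clock: 22.15
eef_pos: [589.1, -121.8, 290.6]
tcp_rot: [-3.115, -0.006, 1.842]
contact_force: [0.8, -4.5, 4.8]
opening: 0.347
```

```bash
python3 - <<'E'
from rig import r,grab_frame
from h import *
s=grab_frame("side");crop(s,200,120,200,150,4,"pics/s16.png")
st=r.sense();show(st);print(gog(st,ball(1.05)))
for v in (1.2,1.3,1.4,1.5): print(v,((RF.T@(ball(v)-ball(1.05))[:2]).round(1),round((ball(v)-ball(1.05))[2],1)))
E
```

```text
t 22.20 fix [   4.2 -120.1] z 291.2 rot [-3.115 -0.006  1.842] F(world) [ 0.8 -5.8  4.1] Ffix [-0.7 -5.8] open 0.351 q [-0.2   0.45  1.77 -0.01  0.95 -0.47]
grasp fix [ 1.000e-01 -1.191e+02] z 139.3
[ 0.0022 -0.0008 -0.0002]
1.2 (array([ -0. , -10.4]), np.float64(-16.1))
1.3 (array([ -0., -16.]), np.float64(-27.6))
1.4 (array([  0. , -20.4]), np.float64(-39.6))
1.5 (array([  0. , -23.5]), np.float64(-52.0))
```

View pics/s16.png

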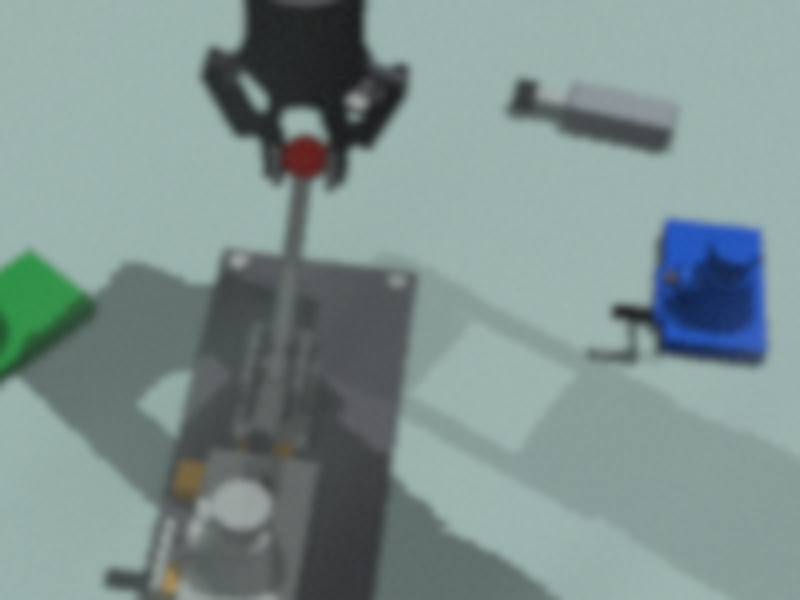

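>>> {"api": "carry_out", "payload": {"steps": [[[25,-0.004,0,0.007,0],[25,-0.009,0,0.016,0],[25,-0.0135,0.001,0.0275,0],[25,-0.017,0.001,0.036,0],[25,-0.0195,0.001,0.044,0],[25,-0.021,0.0015,0.052,0],[25,-0.021,0.0015,0.0535,0],[25,-0.021,0.0015,0.0535,0]]]}}

```text
clock: 23.0
eef_pos: [594.6, -142.1, 236.7]
tcp_rot: [-3.114, -0.005, 1.841]
contact_force: [0.7, -5.4, -0.5]
opening: 0.349
```

```bash
python3 - <<'E'
from rig import r,grab_frame
from h import *
s=grab_frame("side");crop(s,200,140,200,150,4,"pics/s17.png")
st=r.sense();show(st);print(gog(st,ball(1.5)))
E
```

```text
t 23.05 fix [   4.  -141.6] z 236.9 rot [-3.114 -0.005  1.841] F(world) [ 2.5 -5.5  0.1] Ffix [ 1. -6.] open 0.350 q [-0.23  0.54  1.77 -0.01  0.86 -0.5 ]
grasp fix [-1.000e-01 -1.408e+02] z 84.9
[ 0.0004 -0.0007 -0.0025]
```

View pics/s17.png

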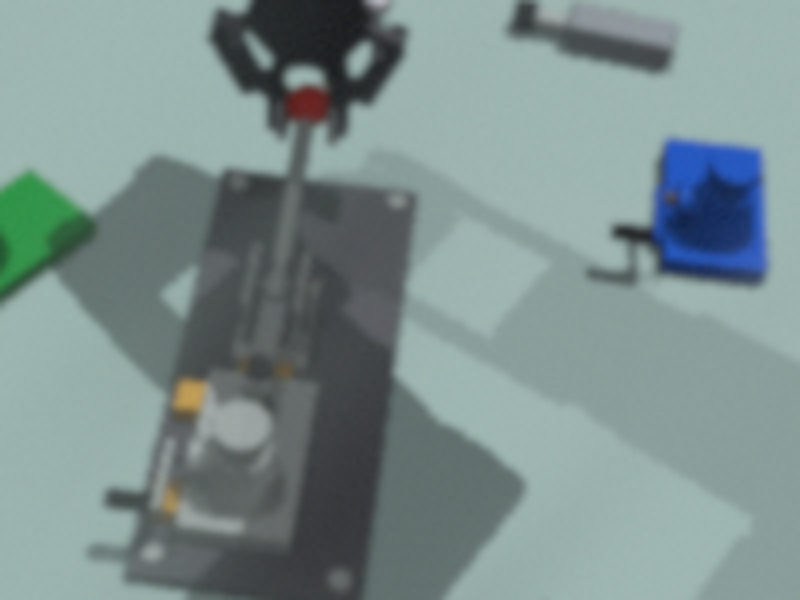

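>>> {"api": "carry_out", "payload": {"steps": [[[25,0.002,0,0.002,0],[25,0.003,0,0.004,0],[25,0.003,0,0.004,0]]]}}

```text
clock: 23.35
eef_pos: [593.9, -139.6, 233.2]
tcp_rot: [-3.115, -0.004, 1.843]
contact_force: [-1.8, -3.2, 8.6]
opening: 0.348
```

```bash
python3 - <<'E'
from rig import r,grab_frame
from h import *
st=r.sense();show(st);print(gog(st,ball(1.5)))
E
```

```text
t 23.35 fix [   4.  -139.1] z 233.2 rot [-3.115 -0.004  1.843] F(world) [-1.8 -3.2  8.6] Ffix [-2.6 -2.6] open 0.348 q [-0.23  0.54  1.78 -0.01  0.85 -0.49]
grasp fix [-1.000e-01 -1.384e+02] z 81.3
[-0.002  -0.0008 -0.0061]
```

>>> {"api": "carry_out", "payload": {"steps": [[[60,0,0,0,0],[100,0,0,0,0],[100,0,0,0,0],[100,0,0,-0.03,0],[100,0,-0.02,-0.075,0],[100,-0.03,-0.06,-0.12,0],[100,-0.06,-0.1,-0.15,0],[100,-0.08,-0.14,-0.15,0]]]}}

```text
clock: 24.15
eef_pos: [496.6, -242.8, 385.6]
tcp_rot: [-3.118, -0.001, 1.844]
contact_force: [0.0, -1.5, 0.4]
opening: 1.003
```

```bash
python3 - <<'E'
from rig import r,grab_frame
from h import *
s=grab_frame("side");t=grab_frame("top")
crop(s,200,130,130,170,3.5,"pics/s18.png");crop(t,170,145,145,105,5.5,"pics/t18.png")
st=r.sense();show(st)
k=[]
for f in(t,s):
    hsv=cv2.cvtColor(f["image"],cv2.COLOR_RGB2HSV)
    m=((hsv[...,0]<8)|(hsv[...,0]>172))&(hsv[...,1]>100); m[:100]=0;m[250:]=0
    n,l,stt,c=cv2.connectedComponentsWithStats(m.astype(np.uint8)); i=1+stt[1:,4].argmax(); k.append(c[i]);print(stt[i],c[i])
w=tri((t,s),k);print(w,w2fix(w),"model",w2fix(ball(1.5)),ball(1.5)); 
E
```

```text
t 24.25 fix [-120.9 -213.6] z 384.6 rot [-3.115e+00 -2.000e-03  1.840e+00] F(world) [ 0.  -0.  -1.1] Ffix [ 0. -0.] open 1.000 q [-0.46  0.27  1.81 -0.02  1.09 -0.72]
[294 178  10  10  80] [298.525  182.5375]
[273 163   8   8  52] [276.59615385 166.11538462]
[ 589.87257705 -143.16997853   89.33764967] [  -0.81277648 -141.4134732 ] model [  -0.7        -140.44852196] [ 589.72292491 -142.21005475   87.42967434]
```

View pics/s18.png

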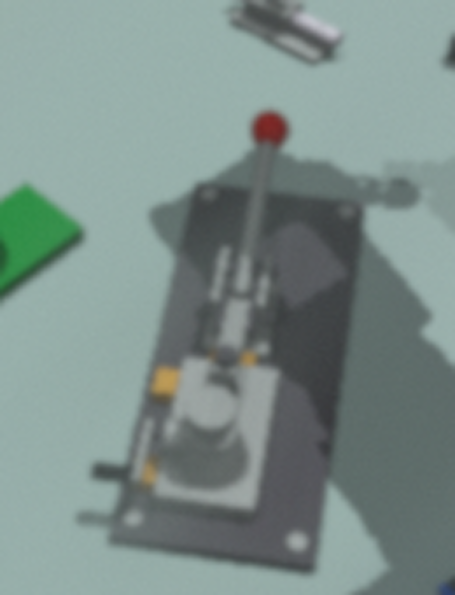

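View pics/t18.png

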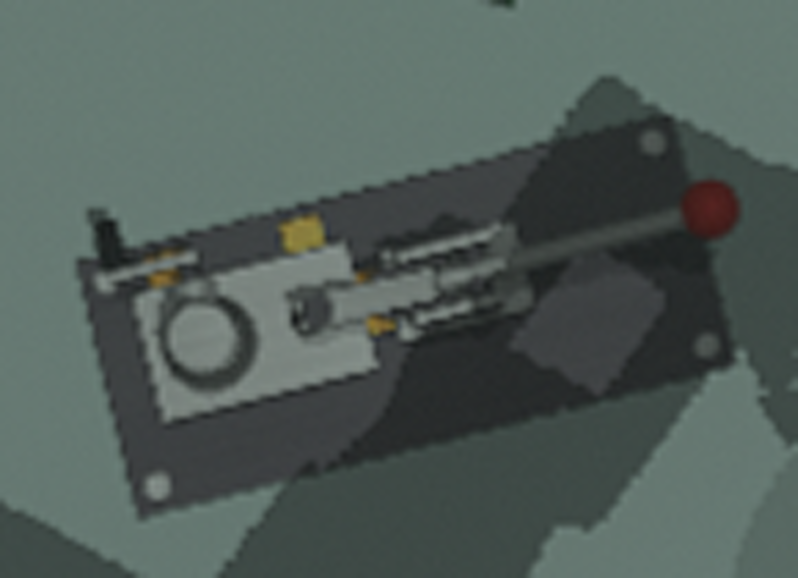

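>>> {"api": "carry_out", "payload": {"steps": [[[100,0,0,0,0],[100,0,0,0,0],[100,0,0,0,0],[100,0,0,0,0],[100,0,0,0,0],[100,0,0,0,0],[100,0,0,0,0],[100,0,0,0,0]]]}}

```text
clock: 25.05
eef_pos: [493.6, -244.8, 384.6]
tcp_rot: [-3.115, -0.002, 1.84]
contact_force: [0.4, -0.3, -0.4]
opening: 0.999
```

```bash
python3 - <<'E'
from rig import r,grab_frame
from chk import *
import pickle
s=grab_frame("side");t=grab_frame("top");pickle.dump((t,s),open("f4.pkl","wb"))
k=[]
for f in(t,s):
    hsv=cv2.cvtColor(f["image"],cv2.COLOR_RGB2HSV)
    m=((hsv[...,0]<8)|(hsv[...,0]>172))&(hsv[...,1]>100); m[:100]=0;m[250:]=0
    n,l,stt,c=cv2.connectedComponentsWithStats(m.astype(np.uint8)); i=1+stt[1:,4].argmax(); k.append(c[i])
w=tri((t,s),k);print(w,w2fix(w)); chk(t,s)
st=r.sense();show(st);print(gog(st,ball(1.5)+[0,0,45]),gog(st,ball(1.5)))
E
```

```text
[ 589.83388573 -143.23395674   89.01825147] [  -0.86718236 -141.46475897]
foot +x t ang 0.231 res 0.12 40 [[33.8, 52.2], [36.4, 117.8]]
foot -x t ang 0.272 res 0.14 40 [[-34.7, 48.2], [-34.7, 162.5]]
foot +y t ang 0.267 res 0.15 40 [[26.3, 165.8], [-35.4, 166.1]]
foot -y t ang 0.103 res 0.30 40 [[-8.5, 44.7], [-31.0, 48.6]]
stop+x t ang 0.559 res 0.35 35 [[36.6, 147.6], [39.3, 148.4]]
plate -x ang 0.268 res 0.15 40 [[-83.2, -32.7], [-82.6, 194.5]]
foot -x s ang 0.273 res 0.09 40 [[-37.8, 50.6], [-38.0, 165.1]]
foot +y s ang 0.263 res 0.07 40 [[26.9, 167.9], [-40.2, 168.4]]
foot +x s ang 0.236 res 0.24 40 [[32.6, 52.9], [34.3, 100.8]]
t 25.15 fix [-120.8 -213.6] z 384.6 rot [-3.115e+00 -2.000e-03  1.840e+00] F(world) [-0.5  0.   0. ] Ffix [-0.5  0.2] open 0.999 q [-0.46  0.27  1.81 -0.02  1.09 -0.72]
grasp fix [-124.9 -213.3] z 232.7
grasp fix [-124.9 -213.3] z 232.7
[0.073  0.1266 0.0971] [0.0729 0.1278 0.142 ]
```

Locked and holding by itself, jack still home. Take the knob again.

>>> {"api": "carry_out", "payload": {"steps": [[[100,0.02,0.04,0.0,0],[100,0.045,0.08,0.02,0],[100,0.073,0.126,0.05,0],[100,0.073,0.127,0.095,0],[100,0.073,0.127,0.12,0],[100,0.073,0.128,0.14,0],[70,0.073,0.128,0.142,0],[45,0.073,0.128,0.142,0]]]}}

```text
clock: 25.95
eef_pos: [593.8, -141.4, 239.4]
tcp_rot: [-3.114, -0.002, 1.84]
contact_force: [0.3, -0.0, -1.1]
opening: 0.693
```

>>> {"api": "carry_out", "payload": {"steps": [[[25,0,0,0,0],[25,0,0,0,0],[25,0,0,0,0],[25,0,0,0,0]]], "squeeze": 50}}

```text
clock: 26.35
eef_pos: [594.4, -141.7, 241.2]
tcp_rot: [-3.117, -0.001, 1.839]
contact_force: [-1.5, -0.7, 5.9]
opening: 0.347
```

```bash
python3 - <<'E'
from rig import r,grab_frame
from h import *
s=grab_frame("side");crop(s,200,130,130,120,4,"pics/s19.png")
st=r.sense();show(st);print(gog(st,ball(1.5)))
for v in (1.42,1.34,1.26,1.18,1.1,1.0,.9,.75,.6,.45,.3,.15,0): print(v,((RF.T@(ball(v)-ball(1.5))[:2]).round(1)[1],round((ball(v)-ball(1.5))[2],1)))
E
```

```text
t 26.40 fix [   3.9 -141.2] z 241.2 rot [-3.117e+00 -1.000e-03  1.839e+00] F(world) [-0.6  0.3  5.7] Ffix [-0.5  0.4] open 0.347 q [-0.23  0.53  1.78 -0.01  0.86 -0.49]
grasp fix [ 1.00e-01 -1.41e+02] z 89.3
[ 0.0006 -0.0008  0.0019]
1.42 (np.float64(2.4), np.float64(9.9))
1.34 (np.float64(5.7), np.float64(19.7))
1.26 (np.float64(9.6), np.float64(29.1))
1.18 (np.float64(14.4), np.float64(38.2))
1.1 (np.float64(19.8), np.float64(46.8))
1.0 (np.float64(27.5), np.float64(57.0))
0.9 (np.float64(36.3), np.float64(66.4))
0.75 (np.float64(51.0), np.float64(78.7))
0.6 (np.float64(67.4), np.float64(88.6))
0.45 (np.float64(85.1), np.float64(96.0))
0.3 (np.float64(103.7), np.float64(100.7))
0.15 (np.float64(122.8), np.float64(102.5))
0 (np.float64(141.9), np.float64(101.5))
```

View pics/s19.png

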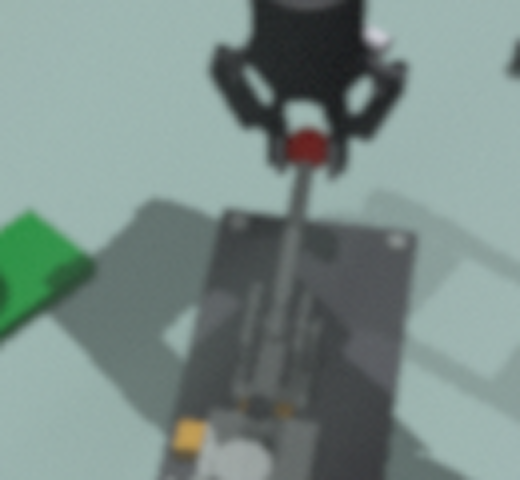

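>>> {"api": "carry_out", "payload": {"steps": [[[25,0.001,0,-0.006,0],[25,0.003,0,-0.012,0],[25,0.006,0,-0.02,0],[25,0.01,-0.001,-0.029,0],[25,0.0145,-0.001,-0.038,0],[25,0.02,-0.001,-0.047,0],[25,0.0275,-0.0015,-0.057,0],[25,0.0275,-0.0015,-0.057,0]]]}}

```text
clock: 27.2
eef_pos: [586.8, -114.3, 299.7]
tcp_rot: [-3.117, -0.001, 1.84]
contact_force: [-2.7, 2.3, -1.2]
opening: 0.342
```

```bash
python3 - <<'E'
from rig import r,grab_frame
from h import *
s=grab_frame("side");crop(s,200,110,130,120,4,"pics/s20.png")
st=r.sense();show(st);print(gog(st,ball(1.0)))
for v in (.9,.75,.6,.45,.3,.15,0): print(v,((RF.T@(ball(v)-ball(1.0))[:2]).round(1)[1],round((ball(v)-ball(1.0))[2],1)))
E
```

```text
t 27.25 fix [   3.9 -113.1] z 299.1 rot [-3.117 -0.     1.84 ] F(world) [-1.5  0.9 -3.6] Ffix [-1.2  1.3] open 0.343 q [-0.19  0.43  1.77 -0.01  0.96 -0.45]
grasp fix [   0.2 -113.1] z 147.2
[ 0.0002 -0.0008  0.0027]
0.9 (np.float64(8.7), np.float64(9.4))
0.75 (np.float64(23.4), np.float64(21.7))
0.6 (np.float64(39.8), np.float64(31.6))
0.45 (np.float64(57.5), np.float64(39.0))
0.3 (np.float64(76.1), np.float64(43.7))
0.15 (np.float64(95.2), np.float64(45.5))
0 (np.float64(114.4), np.float64(44.5))
```

View pics/s20.png

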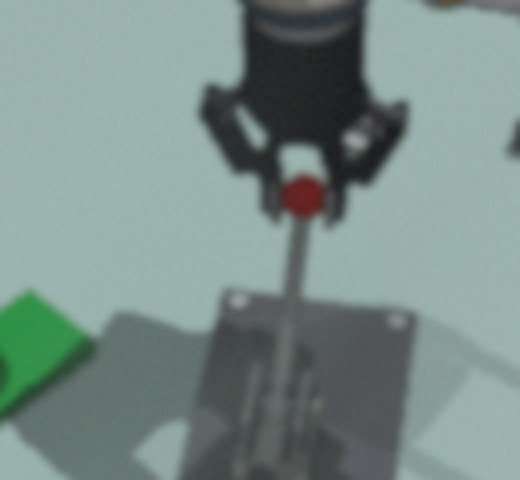

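>>> {"api": "carry_out", "payload": {"steps": [[[25,0.009,0,-0.008,0],[25,0.023,-0.001,-0.02,0],[25,0.04,-0.001,-0.03,0],[25,0.0575,-0.0015,-0.037,0],[25,0.076,-0.0015,-0.0415,0],[25,0.092,-0.0015,-0.0435,0],[25,0.102,-0.0015,-0.043,0],[25,0.108,-0.0015,-0.043,0]]]}}

```text
clock: 28.05
eef_pos: [557.4, -9.5, 342.5]
tcp_rot: [-3.117, -0.0, 1.841]
contact_force: [0.1, -0.7, -0.3]
opening: 0.248
```

```bash
python3 - <<'E'
from rig import r,grab_frame
from h import *
st=r.sense();show(st);print(gog(st,ball(0)))
E
```

```text
t 28.05 fix [ 3.7 -3.9] z 342.5 rot [-3.117 -0.     1.841] F(world) [ 0.1 -0.7 -0.3] Ffix [-0.1 -0.7] open 0.248 q [-0.02  0.32  1.83 -0.01  1.01 -0.28]
grasp fix [-0.  -3.9] z 190.5
[ 0.0054 -0.0007  0.0016]
```

```bash
cat >> h.py <<'E'
def findball(fs):
    k=[]
    for f in fs:
        hsv=cv2.cvtColor(f["image"],cv2.COLOR_RGB2HSV)
        m=((hsv[...,0]<8)|(hsv[...,0]>172))&(hsv[...,1]>100); m[:100]=0;m[250:]=0
        n,l,stt,c=cv2.connectedComponentsWithStats(m.astype(np.uint8)); i=1+stt[1:,4].argmax(); k.append(c[i]); print(stt[i],c[i].round(1))
    w=tri(fs,k); f=w2fix(w); print("ball",w.round(1),"fix",f.round(1),"value",round(1.70-np.arctan2(w[2]-62,-15-f[1]),3),"r",round(np.hypot(w[2]-62,-15-f[1]),1)); return w
E
python3 - <<'E'
from rig import r,grab_frame
from h import *
s=grab_frame("side");t=grab_frame("top");crop(s,200,110,130,120,5,"pics/s21.png")
findball((t,s))
E
```

```text
Traceback (most recent call last):
  File "h.py", line 63, in findball
    n,l,stt,c=cv2.connectedComponentsWithStats(m.astype(np.uint8)); i=1+stt[1:,4].argmax(); k.append(c[i]); print(stt[i],c[i].round(1))
                                                                        ~~~~~~~~~~~~~~~~^^
ValueError: attempt to get argmax of an empty sequence
```

View pics/s21.png

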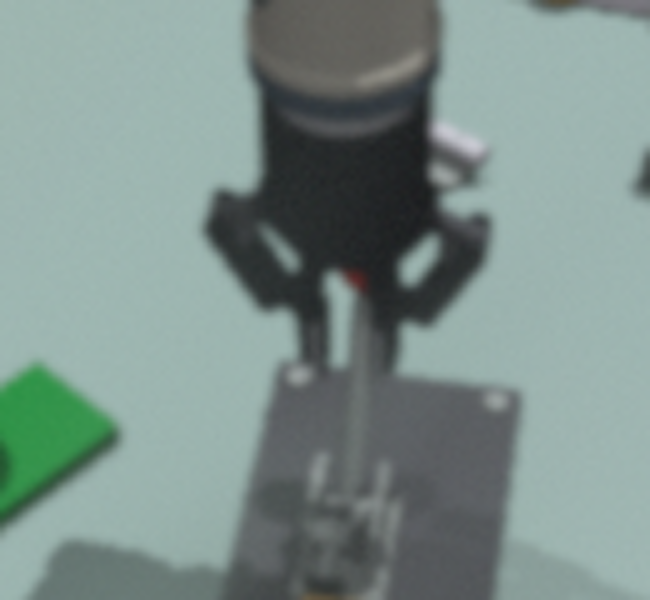

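>>> {"api": "carry_out", "payload": {"steps": [[[60,0,0,0,0],[100,0,0,0,0],[100,0,0,0,0],[100,0,0,-0.02,0],[100,0,0,-0.06,0],[100,-0.02,-0.04,-0.07,0],[100,-0.04,-0.08,-0.07,0],[100,-0.08,-0.1,-0.07,0]]]}}

```text
clock: 28.95
eef_pos: [481.6, -113.5, 415.0]
tcp_rot: [-3.116, -0.001, 1.842]
contact_force: [1.3, -0.7, -0.3]
opening: 1.001
```

```bash
python3 - <<'E'
from rig import r,grab_frame
from h import *
import pickle
s=grab_frame("side");t=grab_frame("top");crop(s,200,110,130,120,5,"pics/s22.png");crop(t,170,145,145,105,5.5,"pics/t22.png")
findball((t,s)); print("initial:"); findball(pickle.load(open("f0.pkl","rb")))
show(r.sense())
E
```

```text
[270 181  11  11  97] [275.3 186.1]
[269 157  10  11  80] [273.2 161.8]
ball [569.7 -69.5 180.1] fix [ -0.5 -65. ] value 0.53 r 128.2
initial:
[253 185  12  11 103] [258.6 189.9]
[265 167  11  12  97] [270.1 172. ]
ball [557.7 -24.6 190.7] fix [ -0.1 -18.5] value 0.157 r 128.8
t 29.05 fix [-97.1 -87.6] z 415.1 rot [-3.117e+00  1.000e-03  1.837e+00] F(world) [-0.5  0.2  0.2] Ffix [-0.4  0.3] open 1.000 q [-0.24  0.15  1.88 -0.01  1.13 -0.5 ]
```

View pics/t22.png

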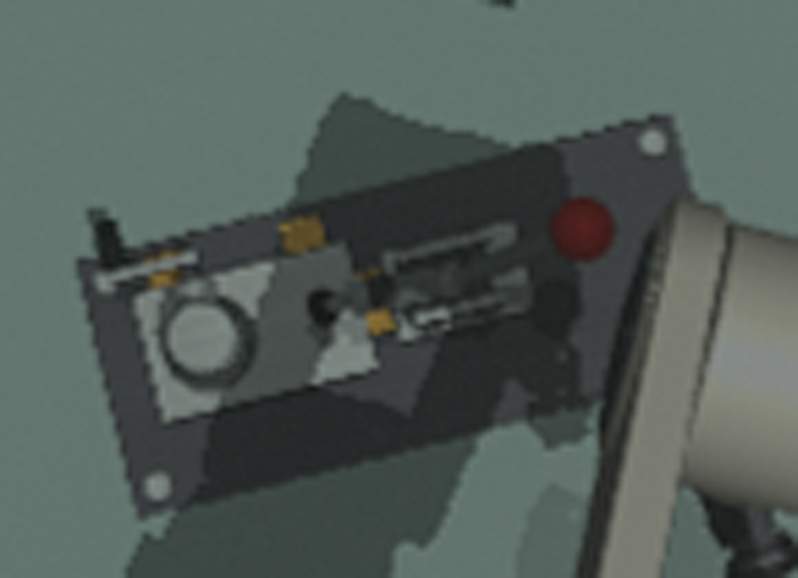

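>>> {"api": "carry_out", "payload": {"steps": [[[0,-0.01,0.035,0,0],[0,-0.018,0.07,0,0],[0,-0.018,0.1,0.0,0],[0,-0.018,0.1,0.03,0],[0,-0.018,0.101,0.06,0],[0,-0.018,0.102,0.075,0],[0,-0.018,0.102,0.075,0]]]}}

```text
clock: 29.75
eef_pos: [583.5, -108.0, 335.4]
tcp_rot: [-3.113, -0.001, 1.837]
contact_force: [0.0, -0.4, 0.2]
opening: -0.003
```

```bash
python3 - <<'E'
from rig import r,grab_frame
from h import *
s=grab_frame("side");crop(s,200,110,130,120,5,"pics/s23.png")
show(r.sense())
E
```

```text
t 29.80 fix [   3.  -106.1] z 337.1 rot [-3.115e+00  1.000e-03  1.837e+00] F(world) [-0.1 -0.8  0.7] Ffix [-0.3 -0.8] open -0.007 q [-0.18  0.38  1.75 -0.01  1.03 -0.44]
```

View pics/s23.png

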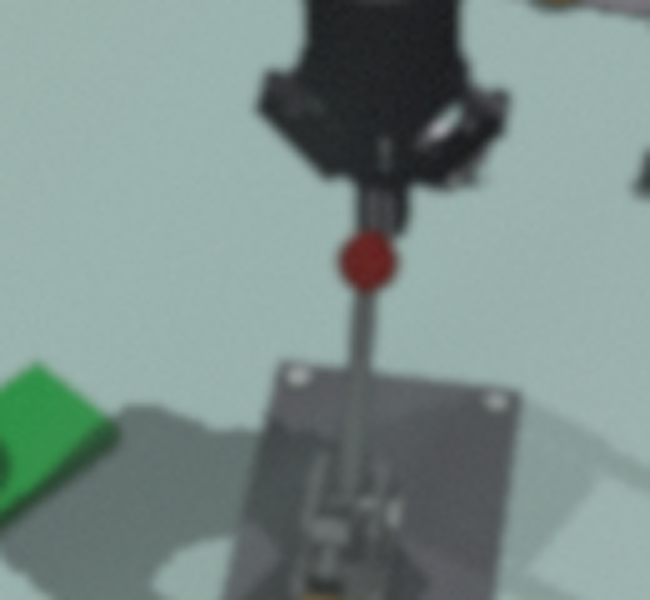

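>>> {"api": "carry_out", "payload": {"steps": [[[0,0.01,0.001,0,0],[0,0.02,0.002,0,0],[0,0.03,0.002,0,0],[0,0.04,0.002,0,0],[0,0.05,0.002,0,0],[0,0.058,0.002,0,0],[0,0.064,0.002,0,0],[0,0.068,0.002,0,0]]]}}

```text
clock: 30.6
eef_pos: [567.9, -41.3, 337.0]
tcp_rot: [-3.115, 0.0, 1.838]
contact_force: [0.7, -0.5, 1.0]
opening: -0.001
```

```bash
python3 - <<'E'
from rig import r,grab_frame
from h import *
s=grab_frame("side");t=grab_frame("top");crop(s,200,110,130,120,5,"pics/s24.png")
show(r.sense());findball((s,s))
E
```

```text
t 30.70 fix [  5.2 -37.5] z 336.8 rot [-3.115  0.     1.838] F(world) [ 0.7  0.5 -0.5] Ffix [0.8 0.3] open -0.003 q [-0.07  0.35  1.81 -0.01  1.01 -0.33]
[265 169  10  12  93] [269.7 174.6]
[265 169  10  12  93] [269.7 174.6]Traceback (most recent call last):
  File "<stdin>", line 4, in <module>
  File "h.py", line 64, in findball
    w=tri(fs,k); f=w2fix(w); print("ball",w.round(1),"fix",f.round(1),"value",round(1.70-np.arctan2(w[2]-62,-15-f[1]),3),"r",round(np.hypot(w[2]-62,-15-f[1]),1)); return w
  File "h.py", line 16, in tri
    return np.linalg.solve(A,b)
           ~~~~~~~~~~~~~~~^^^^^
    r = gufunc(a, b, signature=signature)
    raise LinAlgError("Singular matrix")
numpy.linalg.LinAlgError: Singular matrix
```

View pics/s24.png

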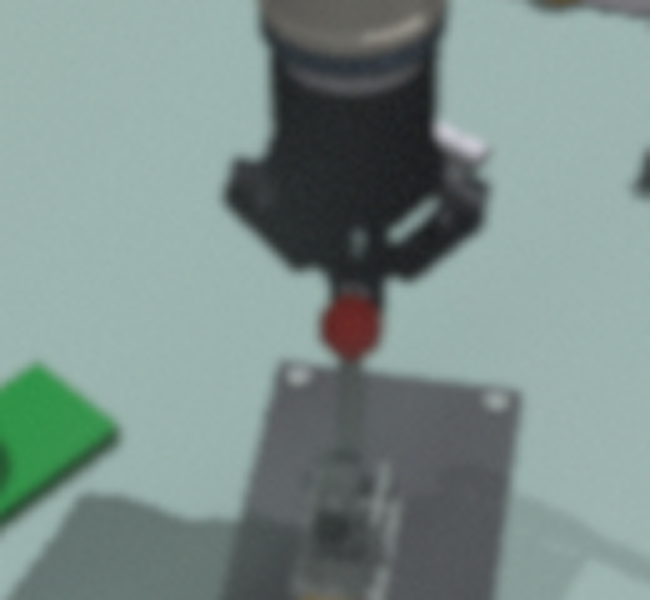

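>>> {"api": "carry_out", "payload": {"steps": [[[0,0.003,0,0,0],[0,0.006,0,0,0],[0,0.009,0,0,0],[0,0.011,0,0,0],[0,0.012,0,0,0]]]}}

```text
clock: 31.2
eef_pos: [565.0, -30.9, 336.9]
tcp_rot: [-3.115, 0.003, 1.839]
contact_force: [1.5, -12.7, -1.3]
opening: -0.001
```

```bash
python3 - <<'E'
from rig import r
from h import *
show(r.sense())
E
```

```text
t 31.20 fix [  5.3 -26.6] z 336.9 rot [-3.115e+00  3.000e-03  1.839e+00] F(world) [  1.5 -12.7  -1.3] Ffix [ -2.  -12.6] open -0.001 q [-0.05  0.34  1.82 -0.01  1.01 -0.31]
```

>>> {"api": "carry_out", "payload": {"steps": [[[0,-0.01,0,0,0],[0,-0.04,0,0,0],[0,-0.08,0,-0.02,0],[0,-0.125,-0.02,-0.05,0],[0,-0.17,-0.05,-0.05,0],[0,-0.21,-0.09,-0.05,0],[0,-0.245,-0.11,-0.05,0],[0,-0.245,-0.11,-0.05,0]]]}}

```text
clock: 32.0
eef_pos: [523.1, -300.1, 390.8]
tcp_rot: [-3.115, 0.004, 1.835]
contact_force: [0.1, -0.1, -1.1]
opening: 0.001
```

```bash
python3 - <<'E'
from rig import r,grab_frame
from chk import *
import pickle
s=grab_frame("side");t=grab_frame("top");pickle.dump((t,s),open("f5.pkl","wb"))
crop(s,200,130,130,170,3.5,"pics/s25.png");crop(t,170,145,145,105,5.5,"pics/t25.png")
show(r.sense());findball((t,s));chk(t,s)
for n,f in(("s",s),("t",t)): cv2.imwrite(f"pics/full{n}.png",f["image"][:,:,::-1])
E
```

```text
t 32.10 fix [-105.2 -272.3] z 390.5 rot [-3.115e+00  3.000e-03  1.835e+00] F(world) [-0.8  1.   0.5] Ffix [-0.5  1.2] open -0.001 q [-0.51  0.34  1.69 -0.02  1.13 -0.77]
[246 187  12  11 105] [251.9 192. ]
[264 172  12  12 116] [269.3 177.7]
ball [551.9  -7.  190.4] fix [-1. -0.] value 0.013 r 129.3
foot +x t ang 0.233 res 0.13 40 [[33.8, 52.2], [36.3, 117.8]]
foot -x t ang 0.272 res 0.13 40 [[-34.7, 48.2], [-34.7, 162.5]]
foot +y t ang 0.267 res 0.13 40 [[26.3, 165.8], [-35.4, 166.1]]
foot -y t ang 0.436 res 0.09 40 [[-8.4, 50.0], [-31.4, 46.2]]
stop+x t ang -0.104 res 0.41 35 [[40.1, 149.4], [36.9, 150.6]]
plate -x ang 0.269 res 0.19 40 [[-83.1, -32.7], [-82.8, 194.5]]
foot -x s ang 0.274 res 0.08 40 [[-37.7, 50.6], [-38.0, 165.1]]
foot +y s ang 0.268 res 0.08 40 [[26.9, 168.1], [-40.2, 168.3]]
foot +x s ang 0.215 res 0.21 40 [[31.5, 53.1], [34.2, 100.7]]
```

View pics/t25.png

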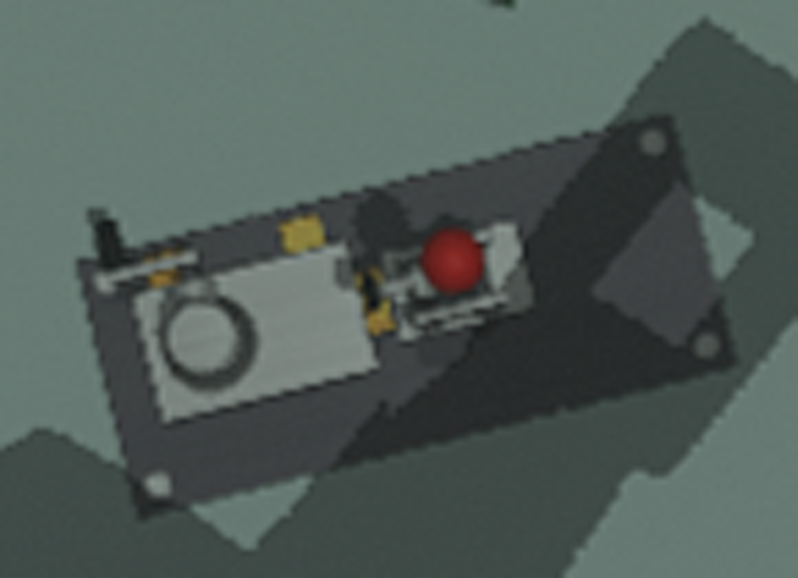

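View pics/fulls.png

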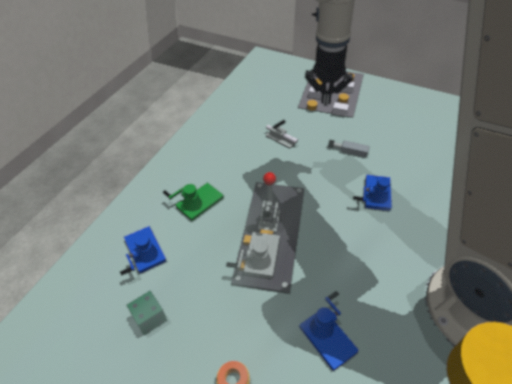

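```bash
python3 -c "
from rig import workorder
print(workorder.sign_off())"
```

```text
the job is handed in; nothing more can be done
None
```

The jack is home in its nest, the clamp was locked and released, and the handle is back fully open. I handed the job in at about 32 s of the 72 s allowed.

**What I did**
- **Jack:** I pushed it by its foot along +x, then along −y, with forces between about 5 and 26 N sideways. My first check showed it still turned by about 0.04 rad, so I pushed its +y end and both directions again.
- **Clamp closing:** I pinched the red knob, swung it over centre to its stop and let go. It stayed put for about a second with the gripper well clear, the knob at 89 mm height (about 87 expected when locked).
- **Clamp opening:** I gripped the knob again and swung it back. The pinch slipped off at about 0.53 rad, so I finished by pushing the knob with shut fingers until the open stop pushed back with 12.6 N.

**Last checks**
- **Handle:** measured at 0.013 rad, so fully open. It had started at about 0.16 rad, not fully open.
- **Jack:** the foot's −x and +y edges are parallel to the plate within about 0.005 rad. They lie within about 2 mm of home in both views, and the pushes stalled at the stops.
- **Other things:** the other listed things look undisturbed in the side picture.

**Checks that disagreed**
- The fit of the foot's +x edge was off by 0.03 to 0.06 rad, and one short fit of its −y edge by 0.17 rad. I judged both unreliable, because brass stops and shadows hide those edges.
- During the early +x pushes the tool also felt up to 33 N upward. Raising the fingers about 5 mm lowered this to 8 N or less.

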